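# Make up a timed pipe-clamp kit at the storeroom bench

## Task

Time the making-up of a pipe-clamp kit: set the loose stopwatch square against the aluminium stop strip and press its crown button in to start it; then lift the two look-alike cartons to feel which is heavier, stand the full (heavier) one in the kit carrier's pocket and the part-used (lighter) one in the empty blue bin near it, and hang every pipe-clamp saddle astride the carrier's bar. When the kit is complete, press the stopwatch's button again, braced against the strip as before, to stop it, and leave the watch lying there; do not disturb the other things on the bench.

Things in the scene. Friction and masses are not known exactly. Their poses are not given: they have to be found in the camera images.
- timer_center (a point): hand stopwatch of black plastic lying loose on its back, 0.17 kg, body 100 (own x) x 56 (own y) x 28 mm tall, grey display up; this point is the centre of the body, 14 mm above the bench; own z up. Its crown button sticks out of the near end (own -x); the far end (own +x) is flat
- timer_button_face (a point): centre of the pressing face of the stopwatch's crown button: dark rubber, 26 mm wide, 18 mm tall, 14 mm above the bench, 64 mm from the body's centre towards own -x when out; it is pressed level towards own +x
- timer_button (a joint): travel of the crown button: 0 out, 0.006 m fully in; a spring of 1.5 N to start and 4 N when fully in pushes it back out; the watch counts a press at 0.004 m or more. Pushed on the button, a watch with nothing behind it just slides (1 to 2 N)
- fence: aluminium angle strip screwed to the bench, the fixed stop: 180 mm long (own y), 32 mm tall; origin at bench level on the middle of its upright face, which looks along own -x towards the robot; the free bench in front of it is at own -x, its foot lies behind the face. A watch set square against it has its centre at own x = -0.050
- carrier: grey steel kit carrier, fixed: base plate 240 (own x) x 260 (own y) mm, 12 mm thick; origin at the centre of its underside at bench level; pocket on its near half, hanging bar on two posts over its far half (own x = +0.056)
- carrier_pocket (a point): centre of the floor of the carrier's carton pocket, 12 mm above the bench; the pocket is 124 (own x) x 84 (own y) mm inside, with walls rising 30 mm above its floor, 4 mm thick; a carton goes in upright with its long side along own x
- carrier_bar (a point): middle of the axis of the carrier's round hanging bar: 16 mm diameter, along own y, axis 150 mm above the bench, free length 228 mm between two posts 170 mm tall. A saddle hung astride it has its legs on either side (own -x and +x), its crown resting on the bar and its boss centre 26 mm above the axis
- bin: blue plastic picking bin, fixed: 168 (own x) x 138 (own y) mm, open on top; back and side walls 72 mm tall, front wall and the front quarter of the sides 36 mm; the low front faces own -x; origin at the centre of its underside
- bin_in (a point): centre of the blue bin's inner floor, 4 mm above the bench; inside 160 (own x) x 130 (own y) mm; a carton goes in upright with its long side along own x
- carton_a_center (a point): one of two closed cardboard cartons that look exactly alike, 100 (own x) x 60 (own y) x 70 mm tall, upright on the bench; this point is its centre, 35 mm above its underside; own z up. One is full of bolts (under 0.75 kg in all), the other part-used, only about half that or less; which is which changes from start to start and shows only in the load when lifted
- carton_b_center (a point): one of two closed cardboard cartons that look exactly alike, 100 (own x) x 60 (own y) x 70 mm tall, upright on the bench; this point is its centre, 35 mm above its underside; own z up. One is full of bolts (under 0.75 kg in all), the other part-used, only about half that or less; which is which changes from start to start and shows only in the load when lifted
- saddle1_boss (a point): steel pipe-clamp saddle, one of 1 to 3 (None if absent), 0.22 kg: upside-down U, 40 mm wide (own y), on two feet spanning 92 mm along own x, 44 mm between the legs; underside of the round crown 58 mm, its top 63 mm above the feet; on it a square grip boss 22 x 22 mm, 26 mm tall. This point: centre of the boss, 76 mm above the feet, 18 mm above the crown's underside; own z up
- saddle2_boss (a point): steel pipe-clamp saddle, one of 1 to 3 (None if absent), 0.22 kg: upside-down U, 40 mm wide (own y), on two feet spanning 92 mm along own x, 44 mm between the legs; underside of the round crown 58 mm, its top 63 mm above the feet; on it a square grip boss 22 x 22 mm, 26 mm tall. This point: centre of the boss, 76 mm above the feet, 18 mm above the crown's underside; own z up
- saddle3_boss (a point): steel pipe-clamp saddle, one of 1 to 3 (None if absent), 0.22 kg: upside-down U, 40 mm wide (own y), on two feet spanning 92 mm along own x, 44 mm between the legs; underside of the round crown 58 mm, its top 63 mm above the feet; on it a square grip boss 22 x 22 mm, 26 mm tall. This point: centre of the boss, 76 mm above the feet, 18 mm above the crown's underside; own z up
- tape_roll: bystander: roll of brown packing tape lying flat, 100 mm across, 48 mm tall
- can: bystander: upright can 66 mm across, 110 mm tall
- wrench: bystander: steel wrench lying flat, 180 mm long, on the robot's left
- mug: bystander: white mug 80 mm across, 95 mm tall
- label_roll: bystander: roll of white labels 90 mm across, 55 mm tall
- spare_bin: bystander: smaller blue picking bin 160 x 105 x 75 mm with a box in it
Mind the look-alikes: they are no part of the job. What is shaped like the part that bears carton_a_center but pink or red is not meant.

How it is judged:
On the way, in this order (a step that is already met when the one before it is completed fails the run):
1. the stopwatch is started: its far end square against the stop strip and its button pressed in (value of joint timer_button above 0.004 m and contact force between timer and fence above 1 N and angle between the x axis of timer_center and the x axis of fence, either way round below 0.15 rad and x of timer_center in the frame of fence between -0.057 and -0.044 m and y of timer_center in the frame of fence between -0.085 and 0.085 m and z of timer_center in the frame of fence between 0 and 0.03 m), for 0.1 s.
2. the kit is complete: the heavier carton in the carrier's pocket, the lighter in the blue bin, every saddle hung on the bar, all let go (((x of carton_a_center in the frame of carrier_pocket between -0.02 and 0.02 m and y of carton_a_center in the frame of carrier_pocket between -0.02 and 0.02 m and z of carton_a_center in the frame of carrier_pocket between 0.028 and 0.042 m and contact force between carton_a and carrier above 4.4 N and x of carton_b_center in the frame of bin_in between -0.05 and 0.05 m and y of carton_b_center in the frame of bin_in between -0.05 and 0.05 m and z of carton_b_center in the frame of bin_in between 0.028 and 0.042 m and contact force between carton_b and bin below 4.4 N) or (x of carton_b_center in the frame of carrier_pocket between -0.02 and 0.02 m and y of carton_b_center in the frame of carrier_pocket between -0.02 and 0.02 m and z of carton_b_center in the frame of carrier_pocket between 0.028 and 0.042 m and contact force between carton_b and carrier above 4.4 N and x of carton_a_center in the frame of bin_in between -0.05 and 0.05 m and y of carton_a_center in the frame of bin_in between -0.05 and 0.05 m and z of carton_a_center in the frame of bin_in between 0.028 and 0.042 m and contact force between carton_a and bin below 4.4 N)) and angle between each of carton_a_center, carton_b_center's own z axis and vertical below 0.15 rad and contact force between each of carton_a, carton_b, saddle1, saddle2, saddle3 and the fingers below 0.05 N and x of saddle1_boss in the frame of carrier_bar between -0.015 and 0.015 m and y of saddle1_boss in the frame of carrier_bar between -0.112 and 0.112 m and z of saddle1_boss in the frame of carrier_bar between 0.018 and 0.034 m and angle between each of saddle1_boss, saddle2_boss, saddle3_boss's own z axis and vertical below 0.3 rad and x of saddle2_boss in the frame of carrier_bar between -0.015 and 0.015 m and y of saddle2_boss in the frame of carrier_bar between -0.112 and 0.112 m and z of saddle2_boss in the frame of carrier_bar between 0.018 and 0.034 m and x of saddle3_boss in the frame of carrier_bar between -0.015 and 0.015 m and y of saddle3_boss in the frame of carrier_bar between -0.112 and 0.112 m and z of saddle3_boss in the frame of carrier_bar between 0.018 and 0.034 m), for 0.3 s.
3. the stopwatch is stopped: again square against the stop strip and its button pressed in (all of step 1), for 0.1 s.
At the end, for the whole second after the job is handed in: Heavier carton upright in the carrier's pocket, lighter upright in the blue bin; every saddle present astride the bar, crown on it within 8 mm, centred within 15 mm, tilted under 17 degrees; stopwatch flat, far end within 60 mm of the strip, button out; all let go and at rest (all of step 2 and linear speed of each of carton_a, carton_b, saddle1, saddle2, saddle3, timer below 0.02 m/s and x of timer_center in the frame of fence between -0.11 and -0.04 m and y of timer_center in the frame of fence between -0.13 and 0.13 m and z of timer_center in the frame of fence between 0.005 and 0.025 m and value of joint timer_button below 0.002 m and angle between timer_center's own z axis and vertical below 0.1 rad); the robot touches nothing.
It fails at once if a bystander is pushed more than 40 mm from its place (distance of any of tape_roll, can, wrench, mug, label_roll, spare_bin from where it was at the start of the episode above 0.04 m).
Of saddle1, saddle2, saddle3 only 1 to 3 are there at a start; the rules pass over those that are not, and their reading is None.
At some moment in a run one of timer, carton_a, carton_b may be knocked a few centimetres aside while the robot is not near it.
It also fails if it takes over 210 s, if anything falls off the work surface, if the arm or the gripper's body presses on something with over 40 N, if the wrist force passes 120 N, or if a joint passes its speed limit or range.

## Robot

A 7-joint arm with a two-finger parallel gripper is mounted at the origin on the work surface. World frame = base frame: x ahead of the robot, y to its left, z up, the work surface at z = 0. Lengths are in m, angles in rad, forces in N, time in s.
With the tool pointing down it reaches from about 0.4 to 0.85 m from the base axis. Payload 10.4 kg.
Tool frame: the origin (TCP) lies midway between the tips of the shut fingers; the grasp point (between the pads) lies 19 mm behind it (r.grasp_offset is the distance from the TCP to the grasp point, in m); x points along the fingers, y is the direction in which the jaws open and shut, and the axes are right-handed (so a half turn about x gives the same grasp; the last joint's range is limited). The gripper opens to 87 mm and grips with 3 to 60 N. Pads are 19 mm wide; open, the fingers measure 117 mm over their backs; the gripper's body (75 mm by 190 mm) begins 51 mm behind the grasp point.
Start: joints at [-1.249, 0.332, -0.065, 1.46, 0.022, 1.35, -0.088], TCP at [0.211, 0.588, 0.223] pointing down, gripper open.
Joint ranges: [-2.6, 2.6], [-0.5, 2.12], [-1.47, 1.34], [0.16, 2.42], [-1.27, 4.41], [0.06, 2.06], [-2.6, 2.6]. Speed limits (rad/s): [2.22, 2.22, 2.79, 2.79, 3.14, 3.14, 3.14].

## Interface

Orientations are given as a unit quaternion [x, y, z, w].
In Python, from bench import r, vision, close_job gives the robot as it stands. The module is installed in compiled form; this text tells all that it offers.
- The arm moves only by the shell command python3 -m pendant 'ROWS' [OPENING] [FORCE]. ROWS is text: rows parted by semicolons, each of 6 numbers parted by spaces: the shift along the tool's x, y, z in units of 0.25 m (1.0 is 0.25 m), then the turn, a rotation vector about the tool's x, y, z in units of 1.5 rad (1.0 is 1.5 rad). A call has 1 to 8 rows; each row is the pose to reach, as a shift and turn from the pose commanded when the call began, along the tool's axes at that moment; what a row does not reach only later rows make up. A row lasts 1/10 s, in which the tool goes at most 50 mm and 8.59 degrees, less where a joint would pass 70% of its speed; a pose out of reach is approached as far as the arm can. A call with a number of a shift or a turn outside -1 to 1 is refused whole. A call with a gripper value outside its range is refused whole. OPENING is the gripper command: -1 is shut, 1 is fully open, values between are in proportion, set as the call begins (- or left out, the last holds). The fingers move at their own pace and stop on an object; FORCE is the grip in N (left out, the last holds). Time passes only in rows, so rows that repeat a pose let the fingers close. It gives the time, the measured TCP pose, the force and the opening at its end, in the units of the state.
- r.read_state(): the state, without advancing time (a new reading comes with each control period).
- vision.camera(name): name is "scene" or "side" or "wrist"; returns (picture, depth): 384x512x3 uint8, blue, green, red; 384x512 float32, m along the optical axis (not along the pixel's ray), 0 where there is no reading.
- vision.get_calibration(name): a dict with "camera_matrix" (3x3 intrinsics, pixels), "k1" (the pictures are not rectified: a ray, as slopes to the right and down, at radius r is drawn at 1 + k1 r^2 times it, then the intrinsics apply), "rvec" (rotation vector, rad) and "tvec" (3), from world to camera coordinates, as OpenCV has them. Camera axes: x right, y down, z forward; pixel columns grow to the right and rows downward; lengths in m; the calibration is good to about 2 mm. A picture is of the moment at which its call begins: read the wrist's pose just before it. get_calibration takes no time and is no camera call; for the wrist camera it gives the pose at the moment of the call.
- close_job(): hands the job in, once; it reports no verdict.
The state is a dict: "time": time; "joint_positions": joint angles; "joint_vel": joint speeds; "joint_torque": joint torques, N m; "ee_pos": TCP position; "eef_rot": TCP orientation; "ft_force": force on the tool from outside, world axes, zero at the start; "torque": the same for the moment, N m; "width": finger opening in m.
Only numpy, scipy, OpenCV 4.12 (cv2) and the standard library are available. Lean on these libraries where they do the work, as an engineer would, in place of code of your own. Each camera call takes 0.05 s, during which the arm holds its last target. There are 200 camera calls.

## Working session

There is one attempt and no reset: what is moved stays moved. The work goes in short steps, Python scripts to look and compute and a shell command to move; the robot and the scene stay as the last step left them, time stands still between calls to the robot, and variables do not carry over. Pictures are saved under pics/ and viewed, about 12 in all and at most 16, crops included, and the job is handed in when it is done.

```bash
mkdir -p pics; ls; cat > h.py <<'E'
import numpy as np, cv2
from bench import r, vision
from scipy.spatial.transform import Rotation as R
def cam(n):
    c=vision.get_calibration(n); p,d=vision.camera(n); return p,d,c
def KRT(c):
    return np.array(c["camera_matrix"],float),cv2.Rodrigues(np.array(c["rvec"],float))[0],np.array(c["tvec"],float).ravel()
def rays(c,uv):
    K,Rm,t=KRT(c); uv=np.atleast_2d(np.asarray(uv,float))
    s=cv2.undistortPoints(uv[:,None],K,np.array([c["k1"],0,0,0.]))[:,0]
    return np.c_[s,np.ones(len(s))],Rm,t
def onplane(c,uv,z):
    s,Rm,t=rays(c,uv); o=-Rm.T@t; d=s@Rm
    return o+d*((z-o[2])/d[:,2])[:,None]
def cloud(c,d):
    v,u=np.mgrid[:d.shape[0],:d.shape[1]]
    s,Rm,t=rays(c,np.c_[u.ravel(),v.ravel()])
    return ((s*d.reshape(-1,1)-t)@Rm).reshape(*d.shape,3)
def proj(c,P):
    K,Rm,t=KRT(c); return cv2.projectPoints(np.atleast_2d(np.asarray(P,float)),cv2.Rodrigues(Rm)[0],t,K,np.array([c["k1"],0,0,0.]))[0][:,0]
def save(n): 
    p,d,c=cam(n); return p,d,c
E
python3 - <<'E'
from h import *
import pickle
D={}
for n in("scene","side","wrist"):
    p,d,c=cam(n); D[n]=(p,d,c); cv2.imwrite(f"pics/{n}0.png",p)
    K,Rm,t=KRT(c); print(n,-Rm.T@t,Rm[2],K[0,0],c["k1"])
pickle.dump(D,open("d0.pkl","wb"))
s=r.read_state(); print(s["ee_pos"],s["eef_rot"],s["width"],s["time"],s["ft_force"]); print(R.from_quat(s["eef_rot"]).as_matrix().round(3))
E
```

```text
pics
scene [1.15219529 0.71247205 1.20091417] [-0.44694858 -0.51384246 -0.73225876] 406.4833811037079 0.02708468596294004
side [0.21970453 1.10125375 1.13386405] [ 0.15173434 -0.73698887 -0.65865324] 400.09990456461014 -0.029694794963255073
wrist [0.13690474 0.61504179 0.38426236] [ 0.26904443 -0.09880926 -0.95804584] 294.5852176881048 -0.03951041097109861
[0.21117054 0.58794888 0.22196403] [ 0.12094748  0.69666286 -0.12166337  0.69658495] 0.08749224755769512 0.15 [-0.30161432 -0.37716242 -0.08822075]
[[-0.     0.338  0.941]
 [-0.001  0.941 -0.338]
 [-1.    -0.001  0.   ]]
```

View pics/scene0.png

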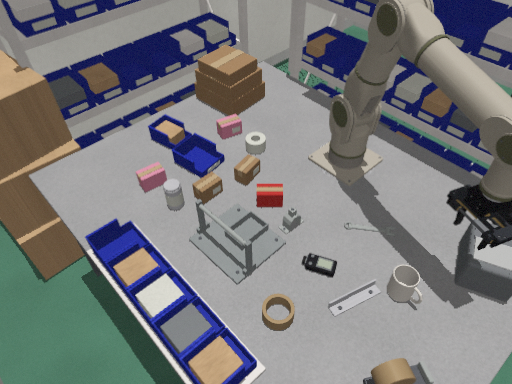

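View pics/side0.png

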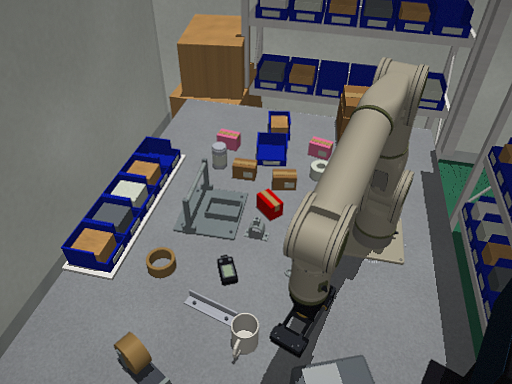

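The scene view shows two brown cartons at (208,187) and (247,169), with pink/red decoys at (230,126), (152,177) and (270,195). There is one saddle at (291,218), the stopwatch at (320,264) with its button towards upper left, the strip at (355,297) and the carrier at (238,238). The empty blue bin is at (198,154) and the spare bin with a box at (168,131). Next I'll measure them from the fused top-down cloud.

```bash
cat >> h.py <<'E'
def ortho(views,x0,x1,y0,y1,res):
    H=int((x1-x0)/res);W=int((y1-y0)/res)
    z=np.full((H,W),-1.);col=np.zeros((H,W,3),np.uint8)
    for p,d,c in views:
        C=cloud(c,d); m=(d>0)&(C[...,2]<.3)&(C[...,2]>-.02)
        P=C[m];B=p[m]; i=((x1-P[:,0])/res).astype(int); j=((y1-P[:,1])/res).astype(int)
        k=(i>=0)&(i<H)&(j>=0)&(j<W); i,j,P,B=i[k],j[k],P[k],B[k]
        o=np.argsort(P[:,2]); i,j,P,B=i[o],j[o],P[o],B[o]
        k=P[:,2]>z[i,j]; z[i[k],j[k]]=P[k,2]; col[i[k],j[k]]=B[k]
    return z,col
def rects(z,x1,y1,res,lo,hi,mina=30e-6):
    m=((z>lo)&(z<hi)).astype(np.uint8)
    m=cv2.morphologyEx(m,cv2.MORPH_CLOSE,np.ones((3,3),np.uint8))
    out=[]
    for k in cv2.findContours(m,cv2.RETR_EXTERNAL,cv2.CHAIN_APPROX_NONE)[0]:
        if cv2.contourArea(k)*res*res<mina: continue
        (a,b),(w,h),an=cv2.minAreaRect(k)
        out.append((round(x1-(b+.5)*res,4),round(y1-(a+.5)*res,4),round(w*res*1e3),round(h*res*1e3),round(an,1)))
    return out
E
python3 - <<'E'
from h import *
import pickle
D=pickle.load(open("d0.pkl","rb"))
V=[D["scene"],D["side"]]
x0,x1,y0,y1,res=.15,1.0,-.75,.55,.0025
z,col=ortho(V,x0,x1,y0,y1,res)
k=col.copy(); 
for x in np.arange(.2,1,.1): cv2.putText(k,f"{x:.1f}",(0,int((x1-x)/res)),0,.35,(0,255,255))
for y in np.arange(-.7,.55,.1): cv2.putText(k,f"{y:.1f}",(int((y1-y)/res),10),0,.35,(0,255,255))
cv2.imwrite("pics/ortho.png",cv2.resize(k,None,fx=1.5,fy=1.5,interpolation=0))
for lo,hi in((.022,.034),(.034,.06),(.062,.08),(.083,.098),(.14,.175)):
    print(lo,hi); [print("  ",q) for q in rects(z,x1,y1,res,lo,hi,1e-4)]
E
```

```text
0.022 0.034
   (0.4599, -0.3524, 143, 52, 81.3)
   (0.4926, 0.2863, 59, 116, 61.4)
   (0.4977, 0.4307, 12, 179, 15.3)
   (0.6125, -0.0262, 10, 68, 0.0)
   (0.6625, 0.1425, 12, 18, 90.0)
   (0.6702, -0.103, 15, 25, 63.4)
   (0.7, 0.1413, 12, 15, 90.0)
0.034 0.06
   (0.2339, -0.3176, 93, 89, 65.6)
   (0.2552, -0.4542, 25, 105, 14.7)
   (0.3849, -0.1849, 53, 112, 16.3)
   (0.4298, 0.0971, 46, 58, 7.1)
   (0.4268, -0.0216, 26, 107, 33.3)
   (0.4761, -0.6357, 116, 152, 75.7)
   (0.5237, -0.6535, 17, 93, 79.2)
   (0.4521, -0.4748, 104, 183, 31.0)
   (0.5794, -0.2105, 25, 68, 15.3)
   (0.5808, 0.0187, 137, 107, 87.6)
   (0.693, -0.4145, 27, 103, 15.4)
   (0.7176, 0.3184, 102, 101, 71.6)
   (0.8962, 0.0513, 55, 685, 90.0)
0.062 0.08
   (0.248, -0.4801, 74, 104, 15.4)
   (0.3992, -0.404, 10, 29, 71.6)
   (0.3773, -0.2102, 107, 72, 77.5)
   (0.4095, -0.043, 68, 105, 43.7)
   (0.4744, -0.6477, 121, 128, 78.4)
   (0.475, -0.44, 149, 131, 80.0)
   (0.5581, -0.2405, 105, 72, 87.8)
   (0.689, -0.4431, 71, 103, 8.1)
   (0.9513, -0.095, 95, 128, 90.0)
   (0.9513, 0.0425, 95, 128, 90.0)
   (0.9525, 0.1875, 92, 112, 90.0)
   (0.9525, 0.3263, 92, 125, 90.0)
0.083 0.098
   (0.3688, 0.5163, 85, 65, 90.0)
   (0.4303, 0.0967, 26, 24, 11.3)
   (0.6866, -0.2604, 29, 60, 2.9)
   (0.9344, -0.0124, 16, 37, 5.7)
   (0.9371, 0.1236, 17, 48, 3.8)
   (0.9513, -0.1475, 18, 60, 0.0)
   (0.9575, -0.2863, 20, 82, 0.0)
   (0.9787, -0.0112, 41, 14, 81.9)
0.14 0.175
   (0.1595, -0.5574, 20, 15, 78.7)
   (0.1702, -0.6347, 20, 135, 82.5)
   (0.1822, -0.7293, 14, 38, 71.6)
   (0.685, 0.0212, 21, 265, 88.2)
```

View pics/ortho.png

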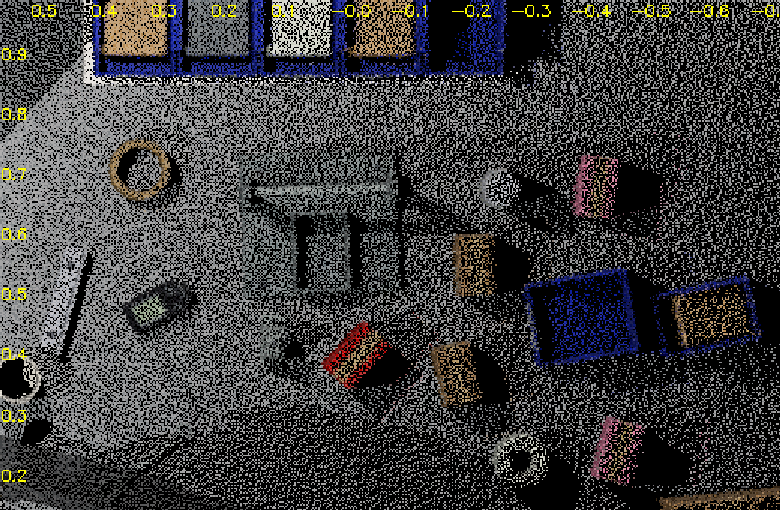

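```bash
cat >> h.py <<'E'
def go(x,y,z,yaw,cur=None):
    """rows numbers to bring TCP to x,y,z, pointing down, tool-y yaw deg (mod 180)"""
    s=r.read_state() if cur is None else cur
    M=R.from_quat(s["eef_rot"]); p=np.array(s["ee_pos"])
    cy=np.degrees(np.arctan2(*M.as_matrix()[1::-1,1]))
    dy=(yaw-cy+90)%180-90; yw=np.radians(cy+dy)
    T=np.array([[0,np.cos(yw),np.sin(yw)],[0,np.sin(yw),-np.cos(yw)],[-1,0,0]])
    d=M.inv().apply(np.array([x,y,z])-p)/.25; rv=(M.inv()*R.from_matrix(T)).as_rotvec()/1.5
    print("cur",p.round(4),"yaw",round(cy,1),"w",round(s["width"],4),"t",round(s["time"],1),"F",np.round(s["ft_force"],1)); print("ROW",d.round(4),rv.round(3))
E
python3 - <<'E'
from h import *
import pickle
go(.48,.30,.25,27)
D=pickle.load(open("d0.pkl","rb"))
V=[D["scene"],D["side"]]
x0,x1,y0,y1,res=.15,.8,-.6,.55,.002
z,col=ortho(V,x0,x1,y0,y1,res)
for lo,hi in((.02,.034),(.0655,.075),(.084,.096),(.142,.165)):
    print(lo,hi); [print("  ",q) for q in rects(z,x1,y1,res,lo,hi,1e-4)]
C=np.concatenate([cloud(c,d)[d>0] for p,d,c in V])
# bin walls high
m=(abs(C[:,0]-.475)<.13)&(abs(C[:,1]+.44)<.11)&(C[:,2]>.064)&(C[:,2]<.08)
k=cv2.minAreaRect(C[m,:2].astype(np.float32)*1000);print("bin hi",k)
m=(abs(C[:,0]-.475)<.13)&(abs(C[:,1]+.44)<.11)&(C[:,2]>.03)&(C[:,2]<.08)
print("bin all",cv2.minAreaRect(C[m,:2].astype(np.float32)*1000))
# fence upright
m=(abs(C[:,0]-.5)<.11)&(abs(C[:,1]-.43)<.08)&(C[:,2]>.018)&(C[:,2]<.04)
P=C[m];mu=P[:,:2].mean(0);u,s,v=np.linalg.svd(P[:,:2]-mu,full_matrices=0);q=(P[:,:2]-mu)@v.T
print("fence",mu,v,np.percentile(q,[1,50,99],0),P[:,2].max())
E
```

```text
cur [0.2112 0.5879 0.222 ] yaw 70.2 w 0.0875 t 0.1 F [-0.3 -0.4 -0.1]
ROW [-0.1113 -0.7206  1.4014] [0.503 0.    0.001]
0.02 0.034
   (0.4073, -0.3464, 42, 15, 75.1)
   (0.4807, -0.3319, 93, 20, 86.1)
   (0.4929, 0.2846, 59, 117, 64.3)
   (0.4974, 0.4303, 12, 179, 16.1)
   (0.5919, -0.027, 12, 54, 3.8)
   (0.674, -0.101, 20, 18, -0.0)
   (0.699, 0.141, 12, 16, 90.0)
0.0655 0.075
   (0.2478, -0.4801, 68, 104, 16.7)
   (0.3773, -0.2095, 104, 68, 78.1)
   (0.4476, -0.5038, 30, 11, 71.6)
   (0.4087, -0.0432, 65, 101, 43.4)
   (0.5352, -0.388, 9, 51, 78.1)
   (0.5589, -0.2395, 102, 67, 86.9)
   (0.6889, -0.4434, 67, 102, 5.0)
0.084 0.096
   (0.369, 0.516, 84, 66, 90.0)
   (0.4295, 0.0965, 27, 21, 8.1)
   (0.7042, -0.2617, 12, 36, 36.9)
0.142 0.165
   (0.1681, -0.5698, 19, 43, 59.5)
   (0.6848, 0.0108, 20, 236, 87.8)
bin hi ((473.570068359375, -439.64251708984375), (150.0877685546875, 129.7229766845703), 10.733409881591797)
bin all ((473.91119384765625, -441.19476318359375), (149.51248168945312, 226.78135681152344), 8.576603889465332)
fence [0.48555603 0.43850302] [[ 0.9249908  -0.37998949]
 [ 0.37998949  0.9249908 ]] [[-0.10770599 -0.01727253]
 [ 0.00194683 -0.00125831]
 [ 0.09983477  0.03199544]] 0.03996547921640834
```

```bash
P="python3 -m pendant"
python3 -m pendant '-0.06 -0.36 0.7 0 0 0;-0.06 -0.36 0.7 0 0 0;-0.06 -0.36 0.7 0 0 0;-0.06 -0.36 0.7 0 0 0;-0.06 -0.36 0.7 0 0 0;-0.06 -0.36 0.7 0 0 0' 1
python3 -m pendant '-0.05 -0.36 0.7 0.5 0 0;-0.05 -0.36 0.7 0.5 0 0;-0.05 -0.36 0.7 0.5 0 0;-0.05 -0.36 0.7 0.5 0 0;-0.05 -0.36 0.7 0.5 0 0;-0.05 -0.36 0.7 0.5 0 0;-0.05 -0.36 0.7 0.5 0 0'
python3 - <<'E'
from h import *
import pickle
go(.49,.29,.25,27)
w=cam("wrist"); pickle.dump(w,open("w1.pkl","wb")); cv2.imwrite("pics/w1.png",w[0])
x0,x1,y0,y1,res=.3,.7,.1,.55,.001
z,col=ortho([w],x0,x1,y0,y1,res)
for lo,hi in((.022,.04),): 
    [print("  ",q) for q in rects(z,x1,y1,res,lo,hi,1e-4)]
E
```

```text
time: 0.75
ee_pos: [0.3463, 0.4436, 0.2377]
eef_rot: [0.122, 0.696, -0.122, 0.696]
ft_force: [-0.2, 1.1, -0.4]
width: 0.0871
time: 1.45
ee_pos: [0.4784, 0.3026, 0.2496]
eef_rot: [0.365, 0.606, -0.366, 0.605]
ft_force: [-0.2, -0.4, -0.4]
width: 0.0867
cur [0.4784 0.3026 0.2496] yaw 27.7 w 0.0867 t 1.4 F [-0.2 -0.4 -0.4]
ROW [-0.0017  0.0177  0.0663] [ 0.008 -0.     0.001]
   (0.4912, 0.2841, 57, 113, 63.4)
   (0.4955, 0.4287, 7, 179, 15.0)
   (0.6744, 0.1453, 48, 13, 71.9)
```

View pics/w1.png

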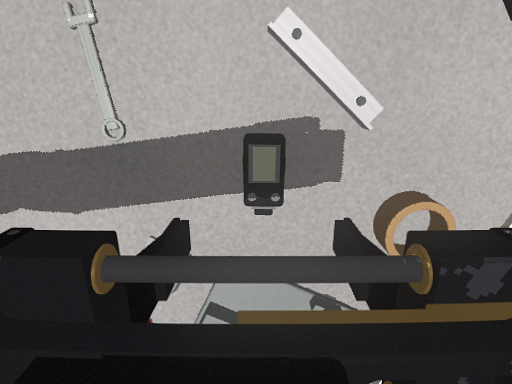

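The wrist crop confirms the watch at (264,170) with its button at (263,211), and the strip at (325,70). I'll grasp it across its width.

```bash
python3 - <<'E'
from h import *
go(.4885,.2895,.006,26.6)
E
python3 -m pendant '0.8 0.022 0.062 0.012 0 0;0.8 0.022 0.062 0.012 0 0;0.8 0.022 0.062 0.012 0 0;0.8 0.022 0.062 0.012 0 0;0.8 0.022 0.062 0.012 0 0;0.8 0.022 0.062 0.012 0 0' 1
python3 - <<'E'
from h import *
go(.4885,.2895,.006,26.6)
E
```

```text
cur [0.4784 0.3026 0.2497] yaw 27.7 w 0.0867 t 1.5 F [ 0.1  0.7 -0.3]
ROW [0.9746 0.0122 0.0658] [ 0.013 -0.     0.   ]
time: 2.1
ee_pos: [0.4911, 0.2903, 0.0507]
eef_rot: [0.372, 0.601, -0.373, 0.601]
ft_force: [0.7, 0.6, 0.4]
width: 0.0873
cur [0.4911 0.2903 0.0507] yaw 26.4 w 0.0873 t 2.1 F [0.7 0.6 0.4]
ROW [ 0.1787 -0.0106 -0.0019] [-0.002 -0.     0.001]
```

```bash
python3 -m pendant '0.09 -0.01 0 0 0 0;0.178 -0.01 0 0 0 0;0.178 -0.01 0 0 0 0' 1
python3 -m pendant '0 0 0 0 0 0;0 0 0 0 0 0;0 0 0 0 0 0;0 0 0 0 0 0;0 0 0 0 0 0;0 0 0 0 0 0;-0.08 0 0 0 0 0;-0.08 0 0 0 0 0' -1 15
python3 - <<'E'
from h import *
go(.4812,.375,.012,-15)
E
```

```text
time: 2.4
ee_pos: [0.4893, 0.2893, 0.0065]
eef_rot: [0.373, 0.601, -0.373, 0.601]
ft_force: [-0.3, 1.0, 0.0]
width: 0.0869
time: 3.2
ee_pos: [0.4907, 0.2888, 0.0272]
eef_rot: [0.374, 0.6, -0.373, 0.601]
ft_force: [-0.3, 0.6, -1.5]
width: 0.0558
cur [0.4907 0.2888 0.0272] yaw 26.2 w 0.0558 t 3.2 F [-0.3  0.6 -1.5]
ROW [ 0.0613  0.1182 -0.3261] [ 0.48  -0.001 -0.002]
```

```bash
python3 -m pendant '0 0.05 -0.15 0.24 0 0;0 0.11 -0.295 0.48 0 0;0 0.11 -0.295 0.48 0 0;0 0.11 -0.295 0.48 0 0;0 0.11 -0.295 0.48 0 0;0 0.11 -0.295 0.48 0 0;0 0.11 -0.295 0.48 0 0'
python3 - <<'E'
from h import *
go(.4812,.375,.0075,-15)
w=cam("wrist"); cv2.imwrite("pics/w2.png",w[0])
z,col=ortho([w],.3,.7,.1,.55,.001)
print(rects(z,.7,.55,.001,.024,.06,1e-4))
s=cam("side"); cv2.imwrite("pics/s2.png",cv2.resize(s[0][200:380,130:330],None,fx=3,fy=3))
E
```

```text
time: 3.9
ee_pos: [0.4814, 0.3663, 0.0249]
eef_rot: [-0.56, -0.431, 0.56, -0.432]
ft_force: [-0.4, -0.2, -2.1]
width: 0.0558
cur [0.4814 0.3663 0.0249] yaw -14.8 w 0.0558 t 3.9 F [-0.4 -0.2 -2.1]
ROW [ 0.0697 -0.0095 -0.0334] [0.002 0.    0.   ]
[(0.3915, 0.4951, 55, 13, 47.9), (0.4737, 0.3386, 22, 57, 15.8), (0.4832, 0.3762, 27, 60, 13.5), (0.4922, 0.4072, 17, 56, 15.3), (0.4961, 0.4294, 6, 181, 15.0)]
```

View pics/w2.png

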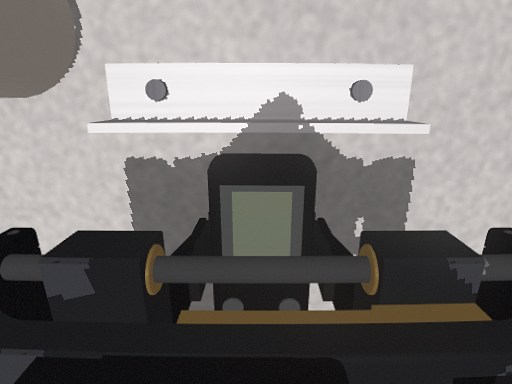

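```bash
python3 -m pendant '0.07 -0.008 0 0 0 0;0.07 -0.008 0 0 0 0;0.07 -0.008 -0.016 0 0 0;0.07 -0.008 -0.024 0 0 0;0.07 -0.008 -0.028 0 0 0;0.07 -0.008 -0.032 0 0 0;0.07 -0.008 -0.036 0 0 0;0.07 -0.008 -0.036 0 0 0' - 8
python3 - <<'E'
from h import *
go(.4812,.375,.0065,-15)
E
```

```text
time: 4.8
ee_pos: [0.482, 0.3759, 0.0082]
eef_rot: [0.561, 0.43, -0.561, 0.43]
ft_force: [0.0, 0.5, -1.9]
width: 0.0556
cur [0.482  0.3759 0.0082] yaw -15.0 w 0.0556 t 4.8 F [ 0.   0.5 -1.9]
ROW [ 0.0067 -0.0024  0.0042] [ 0. -0. -0.]
```

Not yet in contact, so I'll lower the last millimetre and creep forward.

```bash
python3 -m pendant '0.006 0 0 0 0 0;0.006 0 -0.004 0 0 0;0.006 0 -0.008 0 0 0;0.006 0 -0.008 0 0 0'
python3 -m pendant '0 0 -0.004 0 0 0;0 0 -0.008 0 0 0;0 0 -0.008 0 0 0'
python3 -m pendant '0 0 -0.004 0 0 0;0 0 -0.008 0 0 0;0 0 -0.008 0 0 0'
```

```text
time: 5.2
ee_pos: [0.4826, 0.3778, 0.0066]
eef_rot: [0.561, 0.43, -0.561, 0.43]
ft_force: [0.3, -0.1, -1.3]
width: 0.0559
time: 5.5
ee_pos: [0.483, 0.3787, 0.0064]
eef_rot: [-0.561, -0.43, 0.562, -0.431]
ft_force: [-1.9, -4.6, 0.4]
width: 0.0563
time: 5.8
ee_pos: [0.4833, 0.3792, 0.0061]
eef_rot: [-0.56, -0.43, 0.562, -0.431]
ft_force: [-2.6, -8.5, 2.5]
width: 0.0556
```

```bash
python3 -m pendant '0 0 0.008 0 0 0;0 0 0.008 0 0 0;0 0 0.008 0 0 0;0 0 0.008 0 0 0;0 0 0.008 0 0 0;0 0 0.008 0 0 0' 1
python3 -m pendant '-0.2 0 0.02 0 0 0;-0.6 0 0.05 0 0 0;-0.7 0 0.4 0 0 0;-0.7 0 0.4 0 0 0;-0.7 0 0.4 0 0 0;-0.7 0 0.4 0 0 0;-0.7 0 0.4 0 0 0'
python3 - <<'E'
from h import *
w=cam("wrist"); cv2.imwrite("pics/w3.png",w[0])
z,col=ortho([w],.3,.7,.1,.55,.001)
print(rects(z,.7,.55,.001,.020,.06,1e-4))
print(rects(z,.7,.55,.001,.0255,.06,1e-4))
go(.46,.292,.1,-15)
E
```

```text
time: 6.4
ee_pos: [0.4831, 0.3798, 0.0066]
eef_rot: [0.561, 0.43, -0.561, 0.43]
ft_force: [-0.0, 0.1, -0.3]
width: 0.086
time: 7.1
ee_pos: [0.457, 0.2836, 0.1815]
eef_rot: [0.561, 0.431, -0.561, 0.43]
ft_force: [-0.1, 0.1, -0.3]
width: 0.0871
[(0.4807, 0.3743, 119, 180, 15.3), (0.6835, 0.316, 32, 93, 90.0)]
[(0.4822, 0.3797, 108, 180, 15.3), (0.6835, 0.316, 32, 93, 90.0)]
cur [0.4567 0.2839 0.1808] yaw -14.9 w 0.0869 t 7.2 F [ 0.3 -0.3 -0.3]
ROW [ 0.3231  0.0046 -0.0349] [0.001 0.    0.   ]
```

View pics/w3.png

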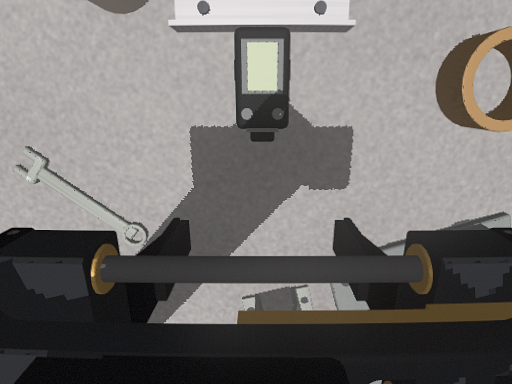

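```bash
python3 - <<'E'
from h import *
c=vision.get_calibration("wrist")
print(onplane(c,[[250,141],[262,141],[274,141]],.023), onplane(c,[[237,27],[262,27],[289,27]],.028))
go(.4585,.290,.006,-15)
E
python3 -m pendant '0.5 0.004 -0.008 0 0 0;0.5 0.004 -0.008 0 0 0;0.5 0.004 -0.008 0 0 0;0.5 0.004 -0.008 0 0 0;0.694 0.004 -0.008 0 0 0;0.694 0.004 -0.008 0 0 0;0.694 0.004 -0.008 0 0 0' -1 30
python3 - <<'E'
from h import *
go(.4585,.290,.006,-15)
E
```

```text
[[0.45337613 0.32054088 0.023     ]
 [0.46596    0.31717771 0.023     ]
 [0.47854553 0.31382082 0.023     ]] [[0.4712399  0.43131852 0.028     ]
 [0.49468363 0.42501494 0.028     ]
 [0.52002828 0.41829794 0.028     ]]
cur [0.4567 0.2839 0.1808] yaw -14.9 w 0.0869 t 7.2 F [ 0.3 -0.3 -0.3]
ROW [ 0.6991  0.0011 -0.0257] [0.001 0.    0.   ]
time: 7.85
ee_pos: [0.4588, 0.285, 0.0088]
eef_rot: [-0.561, -0.43, 0.561, -0.431]
ft_force: [0.7, -0.4, 0.6]
width: 0.0389
cur [0.4588 0.285  0.0088] yaw -15.0 w 0.0389 t 7.8 F [ 0.7 -0.4  0.6]
ROW [ 0.0113 -0.0062 -0.0189] [0.    0.001 0.   ]
```

```bash
python3 -m pendant '0 0 0 0 0 0;0 0 -0.03 0 0 0;0 0 -0.06 0 0 0;0 0 -0.07 0 0 0;0 0 -0.076 0 0 0;0 0 -0.08 0 0 0'
python3 -m pendant '0 0 -0.004 0 0 0;0 0 -0.008 0 0 0;0 0 -0.012 0 0 0;0 0 -0.012 0 0 0'
python3 -m pendant '0 0 -0.004 0 0 0;0 0 -0.008 0 0 0;0 0 -0.012 0 0 0;0 0 -0.012 0 0 0'
```

```text
time: 8.45
ee_pos: [0.4638, 0.3041, 0.0081]
eef_rot: [0.561, 0.43, -0.561, 0.43]
ft_force: [0.4, 0.2, -0.1]
width: 0.0008
time: 8.85
ee_pos: [0.4645, 0.3066, 0.008]
eef_rot: [-0.561, -0.43, 0.561, -0.43]
ft_force: [-1.2, -1.3, 2.1]
width: 0.0003
time: 9.25
ee_pos: [0.4654, 0.3096, 0.008]
eef_rot: [-0.561, -0.43, 0.561, -0.43]
ft_force: [-0.7, -3.9, 1.7]
width: 0.0003
```

```bash
python3 -m pendant '0 0 -0.004 0 0 0;0 0 -0.008 0 0 0;0 0 -0.012 0 0 0;0 0 -0.012 0 0 0'
python3 -m pendant '0 0 -0.004 0 0 0;0 0 -0.008 0 0 0;0 0 -0.008 0 0 0;0 0 -0.008 0 0 0'
```

```text
time: 9.65
ee_pos: [0.4659, 0.3115, 0.0079]
eef_rot: [-0.56, -0.43, 0.562, -0.43]
ft_force: [-2.8, -7.1, 5.4]
width: 0.0006
time: 10.05
ee_pos: [0.4659, 0.3117, 0.0077]
eef_rot: [-0.56, -0.429, 0.563, -0.43]
ft_force: [-6.3, -12.5, 10.1]
width: 0.0004
```

```bash
python3 -m pendant '0 0 0.05 0 0 0;0 0 0.1 0 0 0;-0.2 0 0.2 0 0 0;-0.4 0 0.3 0 0 0;-0.6 0 0.4 0 0 0;-0.8 0 0.5 0 0 0;-0.9 0 0.7 0 0 0;-0.9 0 0.7 0 0 0' 1
python3 - <<'E'
from h import *
w=cam("wrist"); cv2.imwrite("pics/w4.png",w[0])
print(r.read_state()["joint_positions"])
go(.42,-.2,.25,-78); go(.42,-.2,.25,-98) 
E
```

```text
time: 10.85
ee_pos: [0.4219, 0.1434, 0.236]
eef_rot: [0.563, 0.43, -0.56, 0.43]
ft_force: [0.6, 0.6, -0.3]
width: 0.0568
[-0.93594521 -0.12044234  0.47884486  1.91060248  0.05471416  1.33184277
 -0.73927841]
cur [0.4223 0.1414 0.2375] yaw -15.3 w 0.0606 t 10.9 F [ 2.3 -2.1  2. ]
ROW [-0.0567  0.351   1.3193] [ 0.73  -0.005  0.   ]
cur [0.4223 0.1414 0.2375] yaw -15.3 w 0.0606 t 10.9 F [ 2.3 -2.1  2. ]
ROW [-0.0567  0.351   1.3193] [ 0.963 -0.005  0.001]
```

```bash
python3 -m pendant '-0.05 0.175 0.66 0 0 0;-0.05 0.175 0.66 0 0 0;-0.05 0.175 0.66 0.1 0 0;-0.05 0.175 0.66 0.2 0 0;-0.05 0.175 0.66 0.3 0 0;-0.05 0.175 0.66 0.36 0 0' 1
python3 - <<'E'
from h import *
go(.40,-.2,.25,-78)
E
```

```text
time: 11.5
ee_pos: [0.4209, -0.0256, 0.2456]
eef_rot: [0.657, 0.263, -0.656, 0.262]
ft_force: [1.1, 0.9, -1.3]
width: 0.0868
cur [ 0.4209 -0.0256  0.2456] yaw -46.4 w 0.0868 t 11.5 F [ 1.1  0.9 -1.3]
ROW [-0.0191  0.4471  0.5418] [ 0.368 -0.001  0.001]
```

```bash
python3 -m pendant '-0.02 0.45 0.54 0.1 0 0;-0.02 0.45 0.54 0.2 0 0;-0.02 0.45 0.54 0.37 0 0;-0.02 0.45 0.54 0.37 0 0;-0.02 0.45 0.54 0.37 0 0;-0.02 0.45 0.54 0.37 0 0'
python3 - <<'E'
from h import *
import pickle
print(r.read_state()["joint_positions"].__repr__())
w=cam("wrist"); pickle.dump(w,open("w5.pkl","wb")); cv2.imwrite("pics/w5.png",w[0])
z,col=ortho([w],.2,.8,-.6,.15,.001)
for lo,hi in ((.064,.08),(.03,.045),(.08,.2)):print(rects(z,.8,.15,.001,lo,hi,2e-4))
go(.377,-.205,.25,-78)
E
```

```text
time: 12.1
ee_pos: [0.4021, -0.1998, 0.2504]
eef_rot: [0.703, 0.076, -0.703, 0.075]
ft_force: [0.0, -0.2, 0.3]
width: 0.087
array([-0.5271994 , -0.17849605,  0.80938131,  1.89015753,  0.13031482,
        1.37630585, -1.10795892])
[(0.376, -0.2132, 102, 61, 77.0), (0.4073, -0.0471, 61, 102, 42.9), (0.432, -0.4491, 62, 126, 79.0), (0.538, -0.4147, 10, 93, 80.5), (0.5527, -0.2437, 93, 62, 87.2)]
[(0.4597, -0.3591, 139, 46, 79.9), (0.5348, 0.0117, 46, 94, 86.4)]
[(0.428, 0.0905, 23, 20, 90.0)]
cur [ 0.4023 -0.199   0.2503] yaw -77.6 w 0.0869 t 12.2 F [0.6 0.3 1. ]
ROW [0.0012 0.0019 0.1039] [ 0.004 -0.     0.   ]
```

View pics/w5.png

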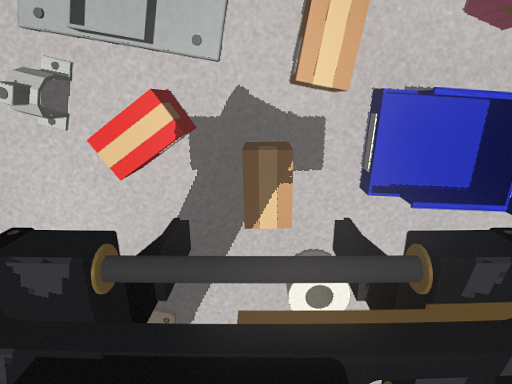

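```bash
python3 - <<'E'
from h import *
go(.376,-.2132,.036,-77)
E
python3 -m pendant '0.4 0.052 0.094 0 0 0;0.6 0.052 0.094 0 0 0;0.6 0.052 0.094 0 0 0;0.6 0.052 0.094 0 0 0;0.6 0.052 0.094 0 0 0'
python3 - <<'E'
from h import *
go(.376,-.2132,.036,-77)
E
```

```text
cur [ 0.4023 -0.199   0.2503] yaw -77.6 w 0.0869 t 12.2 F [0.6 0.3 1. ]
ROW [0.8572 0.0336 0.1154] [-0.007 -0.     0.   ]
time: 12.65
ee_pos: [0.382, -0.2168, 0.101]
eef_rot: [-0.702, -0.076, 0.704, -0.076]
ft_force: [-0.0, -0.5, 0.3]
width: 0.0871
cur [ 0.382  -0.2168  0.101 ] yaw -77.7 w 0.0871 t 12.7 F [-0.  -0.5  0.3]
ROW [ 0.2601 -0.0191  0.0199] [-0.008  0.001  0.   ]
```

```bash
python3 -m pendant '0.15 -0.018 0.016 -0.006 0 0;0.257 -0.018 0.016 -0.006 0 0;0.257 -0.018 0.016 -0.006 0 0;0.257 -0.018 0.016 -0.006 0 0' 1
python3 -m pendant '0 0 0 0 0 0;0 0 0 0 0 0;0 0 0 0 0 0;0 0 0 0 0 0;0 0 0 0 0 0;0 0 0 0 0 0' -1 30
python3 -m pendant '-0.1 0 0 0 0 0;-0.25 0 0 0 0 0;-0.25 0 0 0 0 0;-0.25 0 0 0 0 0;-0.25 0 0 0 0 0;-0.25 0 0 0 0 0'
python3 - <<'E'
from h import *
for i in range(4):
    vision.camera("side"); print(np.round(r.read_state()["ft_force"],2))
E
```

```text
time: 13.05
ee_pos: [0.3787, -0.2141, 0.0383]
eef_rot: [0.703, 0.079, -0.702, 0.079]
ft_force: [-0.8, 0.1, 1.1]
width: 0.0871
time: 13.65
ee_pos: [0.3772, -0.2137, 0.0366]
eef_rot: [0.703, 0.079, -0.703, 0.078]
ft_force: [-1.8, 2.6, 7.6]
width: 0.0598
time: 14.25
ee_pos: [0.3759, -0.2137, 0.0975]
eef_rot: [-0.702, -0.079, 0.704, -0.079]
ft_force: [-0.6, -0.4, -5.1]
width: 0.0598
[-0.56  0.55 -6.09]
[-0.52  0.26 -5.94]
[-0.27  0.85 -5.78]
[-0.42  0.1  -5.73]
```

Carton 1 weighs about 5.9 N, so it is the full one. I'll carry it to a hover short of the pocket and measure the pocket from above.

```bash
python3 - <<'E'
from h import *
go(.49,.015,.2,-88)
E
python3 -m pendant '-0.4 0 0 0 0 0;-0.42 0 0 0 0 0;-0.42 -0.45 -0.22 0 0 0;-0.42 -0.85 -0.45 0.05 0 0;-0.42 -0.85 -0.45 0.12 0 0;-0.42 -0.85 -0.45 0.12 0 0;-0.42 -0.85 -0.45 0.12 0 0;-0.42 -0.85 -0.45 0.12 0 0'
python3 - <<'E'
from h import *
import pickle
go(.49,.015,.2,-88)
w=cam("wrist"); pickle.dump(w,open("w6.pkl","wb")); cv2.imwrite("pics/w6.png",w[0])
z,col=ortho([w],.4,.8,-.2,.2,.001)
for lo,hi in ((.034,.05),(.13,.165)):print(rects(z,.8,.2,.001,lo,hi,1e-4))
E
```

```text
cur [ 0.3765 -0.2141  0.0982] yaw -77.2 w 0.0599 t 14.4 F [-0.4  0.1 -5.7]
ROW [-0.4082 -0.7934 -0.6444] [ 0.125  0.001 -0.   ]
time: 15.25
ee_pos: [0.4403, 0.0238, 0.2032]
eef_rot: [-0.707, -0.018, 0.707, -0.018]
ft_force: [-0.3, -1.0, -5.3]
width: 0.0596
cur [0.4403 0.0238 0.2032] yaw -87.1 w 0.0596 t 15.2 F [-0.3 -1.  -5.3]
ROW [ 0.0126  0.0453 -0.1969] [ 0.01  0.   -0.  ]
[(0.5643, 0.0123, 101, 93, 87.6)]
[]
```

View pics/w6.png

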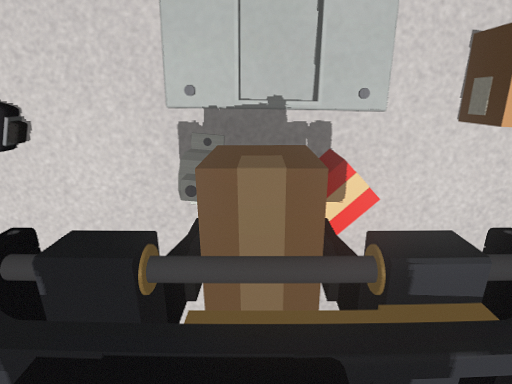

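```bash
python3 -m pendant '0.01 0.045 -0.197 0.01 0 0;0.01 0.045 -0.197 0.01 0 0;0.01 0.045 -0.197 0.01 0 0;0.01 0.045 -0.197 0.01 0 0'
python3 - <<'E'
from h import *
import pickle
w=cam("wrist"); pickle.dump(w,open("w7.pkl","wb")); cv2.imwrite("pics/w7.png",w[0])
z,col=ortho([w],.4,.8,-.2,.2,.001)
for lo,hi in ((.034,.05),(.005,.018),(.13,.165)):print(rects(z,.8,.2,.001,lo,hi,1e-4))
go(.580,.013,.2,-87.6)
# carton in hand
z,col=ortho([w],.3,.6,-.2,.2,.001)
print(rects(z,.6,.2,.001,.22,.25,1e-4))
E
```

```text
time: 15.7
ee_pos: [0.4889, 0.0083, 0.2011]
eef_rot: [-0.707, -0.009, 0.707, -0.01]
ft_force: [-0.6, 0.5, -6.1]
width: 0.06
[(0.4548, 0.0974, 32, 6, 2.0), (0.5873, 0.0133, 119, 93, 87.6)]
[(0.466, 0.1015, 21, 18, 3.6), (0.5822, 0.0134, 119, 84, 88.5), (0.5896, 0.0135, 164, 260, 88.0)]
[]
cur [0.4889 0.0086 0.2014] yaw -88.4 w 0.0597 t 15.8 F [-0.4 -0.  -5.2]
ROW [ 0.0055 -0.0076 -0.3648] [-0.01  0.    0.  ]
[(0.4691, 0.0085, 19, 61, 88.0), (0.5033, 0.0142, 22, 77, 88.2), (0.5307, 0.0095, 16, 60, 88.7)]
```

View pics/w7.png

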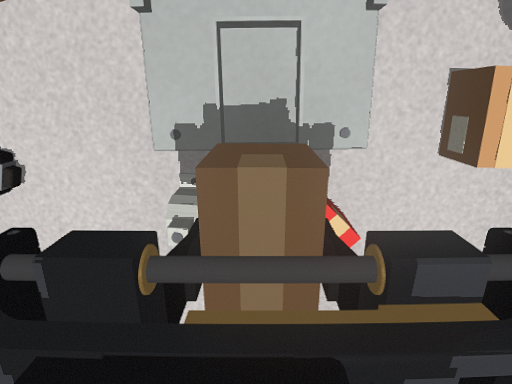

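```bash
python3 -m pendant '0 -0.01 -0.2 -0.01 0 0;0 -0.01 -0.365 -0.01 0 0;0 -0.01 -0.365 -0.01 0 0;0 -0.01 -0.365 -0.01 0 0;0.2 -0.01 -0.365 -0.01 0 0;0.35 -0.01 -0.365 -0.01 0 0;0.35 -0.01 -0.365 -0.01 0 0;0.35 -0.01 -0.365 -0.01 0 0'
python3 - <<'E'
from h import *
go(.580,.0134,.05,-88)
E
```

```text
time: 16.55
ee_pos: [0.5803, 0.0139, 0.1154]
eef_rot: [0.707, 0.015, -0.707, 0.015]
ft_force: [0.1, -0.8, -4.6]
width: 0.0598
cur [0.5803 0.0139 0.1154] yaw -87.6 w 0.0598 t 16.6 F [ 0.1 -0.8 -4.6]
ROW [0.2617 0.0024 0.0014] [ 0.005 -0.     0.001]
```

```bash
python3 -m pendant '0.1 0.002 0 0.004 0 0;0.2 0.002 0 0.004 0 0;0.23 0.002 0 0.004 0 0;0.25 0.002 0 0.004 0 0;0.26 0.002 0 0.004 0 0;0.26 0.002 0 0.004 0 0'
python3 -m pendant '0.004 0 0 0 0 0;0.008 0 0 0 0 0;0.008 0 0 0 0 0'
```

```text
time: 17.15
ee_pos: [0.5813, 0.0136, 0.05]
eef_rot: [0.708, 0.013, -0.706, 0.013]
ft_force: [-0.1, -0.3, -5.3]
width: 0.0598
time: 17.45
ee_pos: [0.5821, 0.0136, 0.0489]
eef_rot: [0.708, 0.013, -0.706, 0.013]
ft_force: [-2.4, 0.3, 10.5]
width: 0.0598
```

```bash
python3 -m pendant '-0.004 0 0 0 0 0;-0.004 0 0 0 0 0;-0.004 0 0 0 0 0;-0.004 0 0 0 0 0;-0.3 0 0 0 0 0;-0.6 0 0 0 0 0;-0.75 0 0.1 0 0 0;-0.75 0 0.2 0 0 0' 1
python3 -m pendant '0 0.5 0.08 0 0 0;0 1 0.08 0 0 0;0 1 0.08 0 0 0;0 1 0.08 0 0 0;0 1 0.08 0 0 0;0 1 0.08 0 0 0;0 1 0.08 0 0 0'
python3 - <<'E'
from h import *
import pickle
w=cam("wrist"); pickle.dump(w,open("w8.pkl","wb")); cv2.imwrite("pics/w8.png",w[0])
z,col=ortho([w],.3,.8,-.6,.2,.001)
for lo,hi in ((.064,.075),(.076,.09),(.03,.045),(.002,.008)):print(rects(z,.8,.2,.001,lo,hi,3e-4))
go(.5575,-.2435,.036,-87)
E
```

```text
time: 18.25
ee_pos: [0.5338, 0.0116, 0.2351]
eef_rot: [0.708, 0.013, -0.706, 0.013]
ft_force: [-1.3, 1.3, 1.1]
width: 0.0871
time: 18.95
ee_pos: [0.521, -0.2405, 0.232]
eef_rot: [-0.707, -0.012, 0.707, -0.012]
ft_force: [-0.0, 1.2, -1.0]
width: 0.0871
[(0.4318, -0.0698, 59, 36, 45.0), (0.5275, -0.455, 159, 81, 28.4), (0.5577, -0.2437, 101, 61, 87.8), (0.6734, -0.4456, 63, 74, 6.6)]
[(0.5815, 0.013, 102, 63, 90.0)]
[(0.4789, -0.548, 28, 73, 9.3), (0.4932, -0.3366, 38, 92, 18.0), (0.5801, 0.0125, 133, 95, 87.7)]
[(0.4663, 0.0922, 42, 20, 2.3), (0.4664, -0.4254, 124, 153, 79.7)]
cur [ 0.5217 -0.2387  0.232 ] yaw -87.9 w 0.0867 t 19.0 F [0.3 0.2 0.6]
ROW [ 0.7838  0.0244 -0.143 ] [-0.011  0.     0.   ]
```

View pics/w8.png

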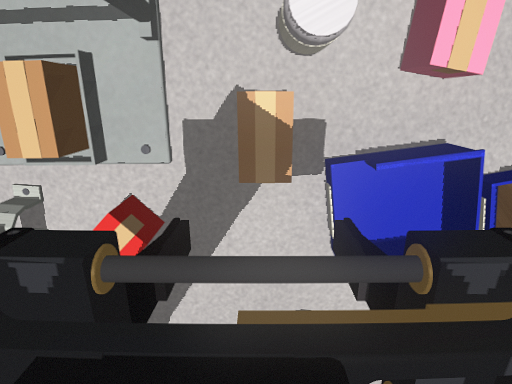

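```bash
python3 -m pendant '0.2 0.02 -0.14 0 0 0;0.4 0.02 -0.14 0 0 0;0.6 0.02 -0.14 0 0 0;0.6 0.02 -0.14 0 0 0;0.6 0.02 -0.14 0 0 0;0.6 0.02 -0.14 0 0 0' 1
python3 - <<'E'
from h import *
go(.5577,-.2437,.036,-87.8)
E
```

```text
time: 19.6
ee_pos: [0.5583, -0.2426, 0.0848]
eef_rot: [0.708, 0.013, -0.706, 0.013]
ft_force: [-0.2, 0.7, 0.0]
width: 0.0871
cur [ 0.5583 -0.2426  0.0848] yaw -87.9 w 0.0871 t 19.6 F [-0.2  0.7  0. ]
ROW [0.1953 0.0042 0.0031] [-0.001 -0.002 -0.   ]
```

```bash
python3 -m pendant '0.1 0.004 0 0 0 0;0.192 0.004 0 0 0 0;0.192 0.004 0 0 0 0;0.192 0.004 0 0 0 0' 1
python3 -m pendant '0 0 0 0 0 0;0 0 0 0 0 0;0 0 0 0 0 0;0 0 0 0 0 0;0 0 0 0 0 0;0 0 0 0 0 0' -1 20
python3 -m pendant '-0.1 0 0 0 0 0;-0.3 0 0 0 0 0;-0.5 0 0 0 0 0;-0.6 0 0 0 0 0;-0.6 0 0 0 0 0;-0.6 0 0 0 0 0'
python3 - <<'E'
from h import *
for i in range(3):
    vision.camera("side"); print(np.round(r.read_state()["ft_force"],2))
go(.470,-.419,.18,10); print(r.read_state()["joint_positions"]); go(.470,-.419,.18,11)
E
```

```text
time: 20.0
ee_pos: [0.5581, -0.2439, 0.0366]
eef_rot: [0.708, 0.013, -0.706, 0.013]
ft_force: [-0.2, -0.6, -0.3]
width: 0.0868
time: 20.6
ee_pos: [0.5571, -0.2436, 0.0346]
eef_rot: [0.707, 0.013, -0.707, 0.013]
ft_force: [-0.6, 0.2, 4.9]
width: 0.0599
time: 21.2
ee_pos: [0.5567, -0.2432, 0.1835]
eef_rot: [-0.707, -0.013, 0.707, -0.013]
ft_force: [-0.3, 0.0, -4.0]
width: 0.0597
[-0.29  1.03 -2.76]
[-0.54  0.93 -2.34]
[-0.07 -0.35 -2.73]
cur [ 0.556  -0.243   0.1823] yaw -87.9 w 0.0599 t 21.4 F [-0.1 -0.3 -2.7]
ROW [0.0096 0.6909 0.3698] [ 0.955  0.002 -0.001]
[-0.29997157  0.40190021  0.82269394  1.60030149 -0.30360522  1.27632513
 -0.96102793]
cur [ 0.556  -0.243   0.1823] yaw -87.9 w 0.0599 t 21.4 F [-0.1 -0.3 -2.7]
ROW [0.0096 0.6909 0.3698] [ 0.944  0.002 -0.001]
```

Carton 2 weighs 2.6 N, so it is the part-used one and goes in the blue bin.

```bash
python3 -m pendant '0 0.35 0.18 0.2 0 0;0 0.69 0.37 0.45 0 0;0 0.69 0.37 0.45 0 0;0 0.69 0.37 0.7 0 0;0 0.69 0.37 0.95 0 0;0 0.69 0.37 0.95 0 0;0 0.69 0.37 0.95 0 0;0 0.69 0.37 0.95 0 0'
python3 -m pendant '0 0 0 0 0 0;0 0 0 0 0 0'
python3 - <<'E'
from h import *
import pickle
print(r.read_state()["joint_positions"])
go(.470,-.419,.18,10)
w=cam("wrist"); pickle.dump(w,open("w9.pkl","wb")); cv2.imwrite("pics/w9.png",w[0])
z,col=ortho([w],.2,.7,-.7,.0,.001)
for lo,hi in ((.06,.078),(.03,.042),(.002,.012)):print(rects(z,.7,.0,.001,lo,hi,3e-4))
E
```

```text
time: 22.15
ee_pos: [0.4703, -0.419, 0.1827]
eef_rot: [-0.589, 0.39, 0.59, 0.39]
ft_force: [0.3, -0.6, -2.9]
width: 0.0602
time: 22.35
ee_pos: [0.4705, -0.4191, 0.1832]
eef_rot: [-0.591, 0.387, 0.592, 0.387]
ft_force: [0.0, -0.6, -2.8]
width: 0.0598
[-0.1080665   0.57541791  1.09243743  1.54187895 -0.51770503  1.34394819
 -1.69225246]
cur [ 0.4705 -0.4191  0.1832] yaw -156.4 w 0.0598 t 22.4 F [ 0.  -0.6 -2.8]
ROW [0.0129 0.0019 0.0011] [ 0.158  0.001 -0.001]
[(0.2547, -0.4843, 62, 88, 14.5), (0.5341, -0.3927, 9, 48, 80.0), (0.4756, -0.4531, 145, 104, 80.5), (0.6698, -0.4453, 62, 67, 6.5)]
[(0.4592, -0.5706, 106, 43, 77.8)]
[(0.462, -0.582, 96, 47, 77.9), (0.4792, -0.4732, 129, 56, 78.2)]
```

View pics/w9.png

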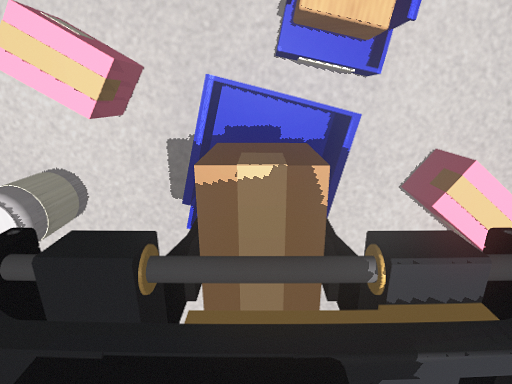

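```bash
python3 -m pendant '0 0 0 0.08 0 0;0 0.002 0.01 0.155 0 0;0 0.002 0.01 0.155 0 0;0.1 0.002 0.01 0.155 0 0;0.25 0.002 0.01 0.155 0 0;0.25 0.002 0.01 0.155 0 0'
python3 - <<'E'
from h import *
go(.470,-.4205,.0395,10)
E
```

```text
time: 23.0
ee_pos: [0.468, -0.4149, 0.1176]
eef_rot: [-0.541, 0.453, 0.545, 0.453]
ft_force: [0.6, 1.1, -3.1]
width: 0.0597
cur [ 0.468  -0.4149  0.1176] yaw -169.7 w 0.0597 t 23.0 F [ 0.6  1.1 -3.1]
ROW [ 0.312  -0.0052 -0.0252] [ 0.004  0.004 -0.003]
```

```bash
python3 -m pendant '0.1 -0.008 -0.025 0 0 0;0.2 -0.008 -0.025 0 0 0;0.26 -0.008 -0.025 0 0 0;0.29 -0.008 -0.025 0 0 0;0.305 -0.008 -0.025 0 0 0;0.305 -0.008 -0.025 0 0 0'
python3 -m pendant '0.004 0 0 0 0 0;0.008 0 0 0 0 0;0.012 0 0 0 0 0;0.012 0 0 0 0 0'
```

```text
time: 23.6
ee_pos: [0.4727, -0.4233, 0.0461]
eef_rot: [0.542, -0.454, -0.542, -0.454]
ft_force: [-0.6, -0.2, -2.8]
width: 0.0601
time: 24.0
ee_pos: [0.4725, -0.423, 0.0425]
eef_rot: [0.542, -0.454, -0.542, -0.454]
ft_force: [-0.1, 0.4, -3.0]
width: 0.0601
```

```bash
python3 -m pendant '0.004 0 0 0 0 0;0.008 0 0 0 0 0;0.012 0 0 0 0 0;0.012 0 0 0 0 0'
python3 -m pendant '0.004 0 0 0 0 0;0.004 0 0 0 0 0'
```

```text
time: 24.4
ee_pos: [0.4724, -0.4229, 0.0393]
eef_rot: [-0.542, 0.454, 0.542, 0.454]
ft_force: [-0.4, -0.1, -2.4]
width: 0.0601
time: 24.6
ee_pos: [0.4725, -0.4231, 0.0386]
eef_rot: [0.542, -0.454, -0.542, -0.454]
ft_force: [-0.1, 0.9, -0.7]
width: 0.0599
```

```bash
python3 -m pendant '0 0 0 0 0 0;0 0 0 0 0 0;0 0 0 0 0 0;-0.1 0 0 0 0 0;-0.3 0 0 0 0 0;-0.6 0 0 0 0 0;-0.75 0 0 0 0 0;-0.75 0 0 0 0 0' 0.72
python3 - <<'E'
from h import *
go(.40,.08,.23,-80)
E
```

```text
time: 25.4
ee_pos: [0.4732, -0.425, 0.2317]
eef_rot: [0.544, -0.455, -0.539, -0.454]
ft_force: [0.4, -0.9, -1.0]
width: 0.0752
cur [ 0.4732 -0.425   0.2317] yaw -170.0 w 0.0752 t 25.4 F [ 0.4 -0.9 -1. ]
ROW [-0.004  -0.0628  2.0402] [-1.047 -0.005 -0.   ]
```

```bash
python3 -m pendant '0 -0.03 1 -0.1 0 0;0 -0.03 1 -0.2 0 0;0 -0.03 1 -0.3 0 0;0 -0.03 1 -0.4 0 0;0 -0.03 1 -0.5 0 0;0 -0.03 1 -0.5 0 0;0 -0.03 1 -0.5 0 0' 1
python3 - <<'E'
from h import *
w=cam("scene")
z,col=ortho([w],.2,.7,-.7,.0,.001)
print(rects(z,.7,.0,.002,.068,.09,3e-4))
go(.40,.08,.23,-80)
E
```

```text
time: 26.1
ee_pos: [0.4363, -0.1708, 0.2259]
eef_rot: [0.672, -0.218, -0.671, -0.224]
ft_force: [0.5, -0.5, 0.2]
width: 0.0871
[]
cur [ 0.4365 -0.1722  0.226 ] yaw -126.6 w 0.0871 t 26.1 F [ 0.5 -0.9 -0. ]
ROW [-0.0103 -0.7231  0.7183] [-0.542 -0.001  0.005]
```

```bash
python3 -m pendant '0 -0.35 0.36 -0.1 0 0;0 -0.72 0.72 -0.2 0 0;0 -0.72 0.72 -0.3 0 0;0 -0.72 0.72 -0.4 0 0;0 -0.72 0.72 -0.54 0 0;0 -0.72 0.72 -0.54 0 0;0 -0.72 0.72 -0.54 0 0;0 -0.72 0.72 -0.54 0 0'
python3 - <<'E'
from h import *
import pickle
print(r.read_state()["joint_positions"])
w=cam("wrist"); pickle.dump(w,open("w10.pkl","wb")); cv2.imwrite("pics/w10.png",w[0])
z,col=ortho([w],.2,.7,-.2,.4,.001)
for lo,hi in ((.08,.1),(.04,.1),(.003,.03)):print(rects(z,.7,.4,.001,lo,hi,1e-4))
go(.43,.095,.23,-80)
s=cam("scene"); pickle.dump(s,open("s10.pkl","wb")); cv2.imwrite("pics/s10.png",cv2.resize(s[0][90:310,110:400],None,fx=2.5,fy=2.5))
E
```

```text
time: 26.95
ee_pos: [0.4013, 0.075, 0.2255]
eef_rot: [-0.704, -0.056, 0.705, -0.057]
ft_force: [0.4, 0.8, -0.0]
width: 0.087
[-1.1888646  -0.30118575  0.76074959  2.01157739  0.21153575  1.35775731
 -1.90861218]
[(0.429, 0.0935, 22, 23, 0.0), (0.5574, 0.0127, 55, 62, 86.8)]
[(0.4288, 0.0934, 41, 56, 2.5), (0.4074, -0.0469, 63, 102, 43.4), (0.559, 0.013, 63, 57, 0.0), (0.5559, 0.0123, 85, 94, 87.3)]
[(0.2769, 0.2473, 30, 44, 69.4), (0.388, 0.0945, 11, 40, 90.0), (0.4653, 0.0919, 40, 20, 2.4), (0.479, 0.3606, 94, 59, 14.4), (0.5589, 0.0114, 76, 81, 87.9), (0.5624, 0.0129, 112, 261, 87.1)]
cur [0.4013 0.0749 0.2256] yaw -80.9 w 0.0871 t 27.0 F [-0.8  0.3 -0.4]
ROW [-0.0176 -0.0612 -0.1259] [-0.01   0.001 -0.   ]
```

View pics/w10.png

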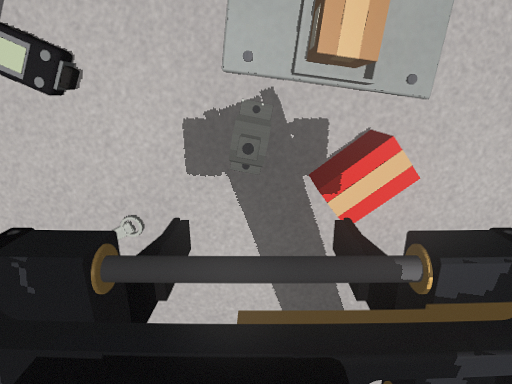

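View pics/s10.png

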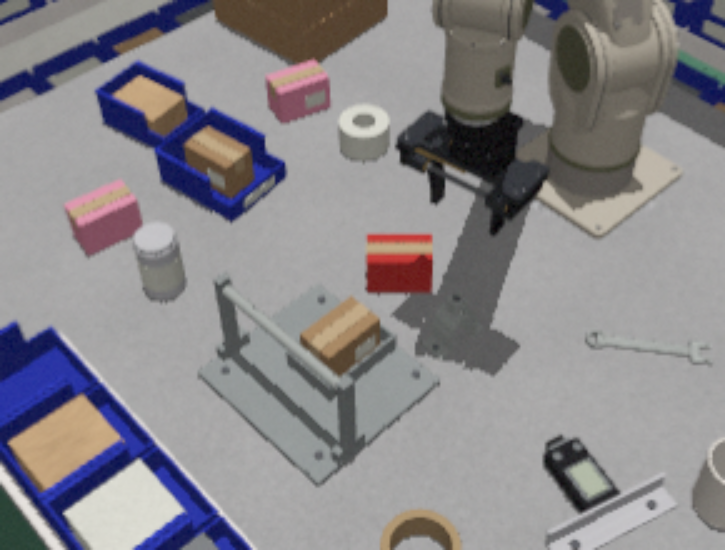

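```bash
python3 -m pendant '0.3 -0.055 -0.125 0.06 0 0;0.5 -0.055 -0.125 0.125 0 0;0.5 -0.055 -0.125 0.125 0 0;0.5 -0.055 -0.125 0.125 0 0;0.5 -0.055 -0.125 0.125 0 0'
python3 - <<'E'
from h import *
import pickle
go(.429,.0935,.066,-92)
C=[cloud(s[2],s[1])[s[1]>0] for s in (pickle.load(open("s10.pkl","rb")),)][0]
for i in range(2):
  for y in (-.08,-.04,0,.04,.08):
    m=(abs(C[:,0]-.685)<.03)&(abs(C[:,1]-y)<.02)&(C[:,2]>.15)&(C[:,2]<.165); print(y,m.sum(),np.median(C[m],0).round(4))
  C=cloud(*pickle.load(open("d0.pkl","rb"))["side"][:0:-1]).reshape(-1,3)
E
```

```text
time: 27.55
ee_pos: [0.4297, 0.0941, 0.1017]
eef_rot: [-0.707, 0.01, 0.707, 0.009]
ft_force: [0.4, -0.6, 0.4]
width: 0.0871
cur [0.4297 0.0941 0.1017] yaw -91.5 w 0.0871 t 27.6 F [ 0.4 -0.6  0.4]
ROW [0.1429 0.0022 0.0028] [ 0.006  0.    -0.001]
-0.08 47 [ 0.69   -0.0844  0.1556]
-0.04 41 [ 0.6882 -0.0381  0.1562]
0 48 [ 6.874e-01 -3.000e-04  1.544e-01]
0.04 49 [0.6849 0.0408 0.1554]
0.08 47 [0.6843 0.0837 0.155 ]
-0.08 30 [ 0.688  -0.0881  0.1547]
-0.04 27 [ 0.6871 -0.0419  0.1534]
0 26 [6.845e-01 2.000e-04 1.537e-01]
0.04 30 [0.6821 0.0429 0.1541]
0.08 29 [0.6816 0.0812 0.1549]
```

```bash
python3 -m pendant '0.08 0.002 0.002 0.005 0 0;0.14 0.002 0.002 0.005 0 0;0.14 0.002 0.002 0.005 0 0' 1
python3 -m pendant '0 0 0 0 0 0;0 0 0 0 0 0;0 0 0 0 0 0;0 0 0 0 0 0;0 0 0 0 0 0;0 0 0 0 0 0;-0.1 0 0 0 0 0;-0.2 0 0 0 0 0' -1 30
python3 -m pendant '-0.5 0 0 0 0 0;-0.6 0 0 0 0 0;-0.6 0 0 0 0 0;-0.6 0 0 0 0 0'
python3 - <<'E'
from h import *
go(.685,.017,.24,-88)
E
```

```text
time: 27.85
ee_pos: [0.429, 0.0947, 0.0667]
eef_rot: [-0.707, 0.011, 0.707, 0.011]
ft_force: [0.7, 0.1, 0.9]
width: 0.0869
time: 28.65
ee_pos: [0.4284, 0.0941, 0.1163]
eef_rot: [-0.707, 0.012, 0.707, 0.01]
ft_force: [0.7, 0.8, 0.4]
width: 0.0306
time: 29.05
ee_pos: [0.4314, 0.0956, 0.2718]
eef_rot: [0.709, -0.009, -0.705, -0.013]
ft_force: [-0.1, -0.0, -1.6]
width: 0.0027
cur [0.4314 0.0956 0.2718] yaw -91.8 w 0.0027 t 29.1 F [-0.1 -0.  -1.6]
ROW [ 0.1324  0.2834 -1.0229] [-0.044 -0.005  0.004]
```

The fingers needed more time to close and missed the boss: they were still 31 mm apart when they cleared it. I'll reopen, check and redo the grasp.

```bash
python3 -m pendant '0 0 0 0 0 0;0 0 0 0 0 0;0 0 0 0 0 0;0 0 0 0 0 0;0 0 0 0 0 0;0 0 0 0 0 0;0 0 0.1 0 0 0;0 0 0.1 0 0 0' 1
python3 - <<'E'
from h import *
w=cam("wrist")
z,col=ortho([w],.2,.7,-.2,.4,.001)
for lo,hi in ((.08,.1),(.003,.03)):print(rects(z,.7,.4,.001,lo,hi,1e-4))
go(.429,.0935,.066,-92.4)
E
```

```text
time: 29.85
ee_pos: [0.4024, 0.0956, 0.2658]
eef_rot: [-0.707, 0.01, 0.707, 0.011]
ft_force: [0.3, -0.7, -0.1]
width: 0.0588
[(0.429, 0.093, 21, 21, 90.0), (0.555, 0.013, 61, 49, -0.0)]
[(0.2764, 0.2476, 32, 43, 67.4), (0.388, 0.0945, 11, 40, 90.0), (0.4652, 0.0913, 40, 19, 2.9), (0.4793, 0.3606, 93, 59, 13.0), (0.5612, 0.011, 81, 81, 87.9), (0.553, 0.0125, 99, 262, 90.0)]
cur [0.4034 0.0956 0.266 ] yaw -91.7 w 0.0628 t 29.9 F [-0.2  0.2  0.9]
ROW [ 0.7999  0.0062 -0.1028] [0.008 0.    0.001]
```

Saddle unmoved. Regrasp.

```bash
python3 -m pendant '0.3 0.01 -0.1 0 0 0;0.5 0.01 -0.1 0.005 0 0;0.65 0.01 -0.1 0.005 0 0;0.65 0.01 -0.1 0.005 0 0;0.65 0.01 -0.1 0.005 0 0;0.7 0.01 -0.102 0.005 0 0;0.8 0.01 -0.102 0.005 0 0;0.8 0.01 -0.102 0.005 0 0' 1
python3 -m pendant '0 0 0 0 0 0;0 0 0 0 0 0;0 0 0 0 0 0;0 0 0 0 0 0;0 0 0 0 0 0;0 0 0 0 0 0;0 0 0 0 0 0;0 0 0 0 0 0' -1 30
python3 -m pendant '0 0 0 0 0 0;0 0 0 0 0 0;0 0 0 0 0 0;0 0 0 0 0 0;0 0 0 0 0 0'
```

```text
time: 30.7
ee_pos: [0.4289, 0.0919, 0.0654]
eef_rot: [-0.707, 0.014, 0.707, 0.013]
ft_force: [0.2, -1.4, 0.7]
width: 0.0869
time: 31.5
ee_pos: [0.4293, 0.0922, 0.066]
eef_rot: [0.707, -0.013, -0.707, -0.014]
ft_force: [-0.1, 0.5, -0.6]
width: 0.0309
time: 32.0
ee_pos: [0.4292, 0.0922, 0.0659]
eef_rot: [-0.707, 0.014, 0.707, 0.013]
ft_force: [0.6, -0.1, -2.6]
width: 0.0216
```

```bash
python3 -m pendant '-0.1 0 0 0 0 0;-0.4 0 0 0 0 0;-0.7 0 0 0 0 0;-0.78 0 0 0 0 0;-0.78 0 0 0 0 0;-0.78 0 0 0 0 0'
python3 - <<'E'
from h import *
go(.685,.017,.26,-88)
E
```

```text
time: 32.6
ee_pos: [0.4306, 0.0927, 0.2635]
eef_rot: [0.708, -0.012, -0.706, -0.015]
ft_force: [0.5, 0.9, -3.1]
width: 0.0214
cur [0.4306 0.0927 0.2635] yaw -92.2 w 0.0214 t 32.6 F [ 0.5  0.9 -3.1]
ROW [ 0.0167  0.2636 -1.0284] [-0.049 -0.002  0.003]
```

```bash
python3 -m pendant '0 0.1 -0.4 0 0 0;0 0.2 -0.7 -0.02 0 0;0 0.262 -1 -0.049 0 0;0 0.262 -1 -0.049 0 0;0 0.262 -1 -0.049 0 0;0 0.262 -1 -0.049 0 0;0 0.262 -1 -0.049 0 0;0 0.262 -1 -0.049 0 0'
python3 - <<'E'
from h import *
import pickle
go(.685,.017,.154,-88)
S=[cam("scene"),cam("side")]
for n,s in zip(("scene","side"),S):
    C=cloud(s[2],s[1]).reshape(-1,3)
    m=(abs(C[:,0]-.685)<.07)&(abs(C[:,1]-.015)<.05)&(C[:,2]>.18)&(C[:,2]<.215); P=C[m]
    print(n,m.sum(),P.min(0).round(4),P.max(0).round(4))
s=S[1]; q=proj(s[2],[[.685,.017,.17]])[0].astype(int); cv2.imwrite("pics/s11.png",cv2.resize(s[0][q[1]-70:q[1]+70,q[0]-80:q[0]+80],None,fx=4,fy=4))
E
```

```text
time: 33.4
ee_pos: [0.6777, 0.0141, 0.2572]
eef_rot: [-0.706, -0.01, 0.708, -0.012]
ft_force: [-1.2, -0.7, -3.0]
width: 0.0221
cur [0.6777 0.0141 0.2572] yaw -88.2 w 0.0221 t 33.4 F [-1.2 -0.7 -3. ]
ROW [ 0.4126 -0.0123 -0.0313] [-0.002  0.003 -0.003]
scene 159 [ 0.63   -0.0035  0.1868] [0.7237 0.0373 0.2149]
side 119 [ 0.6305 -0.0033  0.1868] [0.7227 0.0432 0.2134]
```

View pics/s11.png

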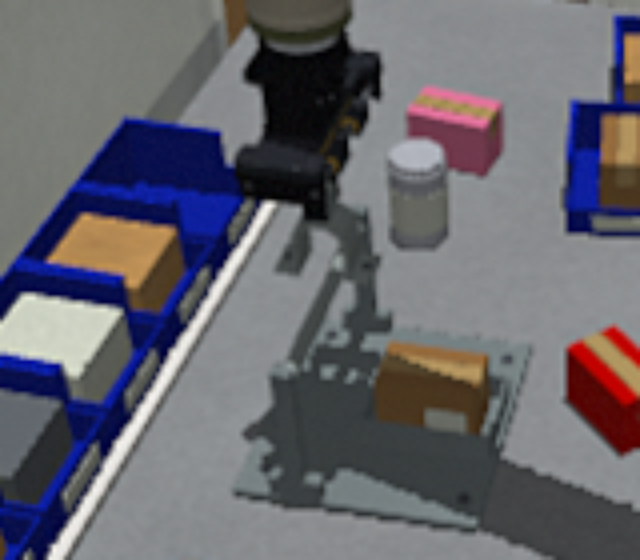

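Saddle held level above the bar, straddling it. Align and lower.

```bash
python3 -m pendant '0 -0.01 -0.03 0 0 0;0.1 -0.01 -0.03 0 0 0;0.2 -0.01 -0.03 0 0 0;0.28 -0.01 -0.03 0 0 0;0.32 -0.01 -0.03 0 0 0;0.34 -0.01 -0.03 0 0 0;0.34 -0.01 -0.03 0 0 0'
python3 - <<'E'
from h import *
go(.685,.017,.166,-88)
E
```

```text
time: 34.2
ee_pos: [0.684, 0.0206, 0.1763]
eef_rot: [0.707, 0.013, -0.707, 0.013]
ft_force: [-0.4, 0.4, -2.3]
width: 0.0215
cur [0.684  0.0206 0.1763] yaw -87.9 w 0.0215 t 34.2 F [-0.4  0.4 -2.3]
ROW [ 0.0411  0.0144 -0.0035] [ 0.001 -0.     0.   ]
```

```bash
python3 -m pendant '0.01 0 -0.004 0 0 0;0.02 0 -0.004 0 0 0;0.028 0 -0.004 0 0 0;0.036 0 -0.004 0 0 0;0.036 0 -0.004 0 0 0'
python3 -m pendant '0.004 0 0 0 0 0;0.008 0 0 0 0 0;0.008 0 0 0 0 0'
```

```text
time: 34.7
ee_pos: [0.6849, 0.02, 0.1668]
eef_rot: [-0.707, -0.012, 0.707, -0.012]
ft_force: [0.2, 0.2, -2.7]
width: 0.0222
time: 35.0
ee_pos: [0.6852, 0.0199, 0.1659]
eef_rot: [0.707, 0.013, -0.707, 0.012]
ft_force: [-2.8, 0.7, 4.2]
width: 0.0214
```

Resting on the bar. Release gently, rise straight up, back off and inspect.

```bash
python3 -m pendant '-0.004 0 0 0 0 0;-0.004 0 0 0 0 0;-0.004 0 0 0 0 0;-0.004 0 0 0 0 0;-0.004 0 0 0 0 0;-0.004 0 0 0 0 0;-0.004 0 0 0 0 0;-0.004 0 0 0 0 0' 1
python3 -m pendant '-0.08 0 0 0 0 0;-0.2 0 0 0 0 0;-0.4 0 0 0 0 0;-0.5 0 0.2 0 0 0;-0.5 0 0.5 0 0 0;-0.5 0 0.8 0 0 0;-0.5 0 0.9 0 0 0;-0.5 0 0.9 0 0 0'
python3 - <<'E'
from h import *
s=cam("scene"); cv2.imwrite("pics/s12.png",cv2.resize(s[0][90:320,100:420],None,fx=2.5,fy=2.5))
C=cloud(s[2],s[1]).reshape(-1,3); m=(abs(C[:,0]-.685)<.07)&(abs(C[:,1]-.015)<.05)
P=C[m&(C[:,2]>.18)&(C[:,2]<.3)]; print(len(P),P.min(0).round(4),P.max(0).round(4))
P=C[m&(C[:,2]>.185)&(C[:,2]<.22)]; print("boss top",np.median(P,0))
z,col=ortho([s],.3,.65,.15,.55,.002)
print(rects(z,.65,.55,.002,.02,.06,1e-4))
go(.46,.28,.25,-15)
E
```

```text
time: 35.8
ee_pos: [0.685, 0.02, 0.166]
eef_rot: [0.707, 0.012, -0.707, 0.012]
ft_force: [0.1, -0.1, -0.2]
width: 0.078
time: 36.6
ee_pos: [0.497, 0.0146, 0.2977]
eef_rot: [-0.704, -0.011, 0.71, -0.009]
ft_force: [-0.5, -0.1, 0.4]
width: 0.087
49 [0.6737 0.0112 0.1807] [0.6962 0.0341 0.1932]
boss top [0.68435564 0.0206512  0.18796413]
[(0.4827, 0.3762, 118, 177, 15.4)]
cur [0.4946 0.0128 0.2984] yaw -88.5 w 0.0869 t 36.6 F [-0.7 -2.3 -0.2]
ROW [ 0.2071 -1.0697  0.1087] [-0.855  0.001  0.011]
```

View pics/s12.png

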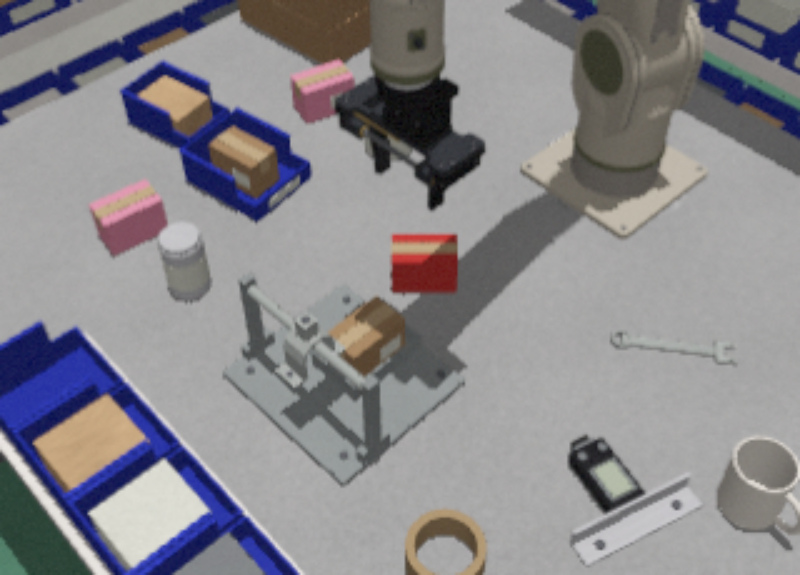

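```bash
python3 -m pendant '0.1 -0.5 0 -0.1 0 0;0.1 -1 0.1 -0.2 0 0;0.1 -1 0.1 -0.3 0 0;0.1 -1 0.1 -0.4 0 0;0.1 -1 0.1 -0.5 0 0;0.1 -1 0.1 -0.6 0 0;0.1 -1 0.1 -0.75 0 0;0.1 -1 0.1 -0.85 0 0' -1
python3 - <<'E'
from h import *
go(.4535,.27,.18,-15)
E
```

```text
time: 37.45
ee_pos: [0.4655, 0.2642, 0.2739]
eef_rot: [-0.574, -0.412, 0.579, -0.407]
ft_force: [0.5, -0.7, -0.3]
width: 0.0312
cur [0.4655 0.2642 0.2739] yaw -19.2 w 0.0312 t 37.5 F [ 0.5 -0.7 -0.3]
ROW [ 0.376  -0.0495 -0.0067] [-0.049  0.001  0.006]
```

```bash
python3 -m pendant '0.3 -0.05 0 -0.049 0 0;0.37 -0.05 0 -0.049 0 0;0.37 -0.05 0 -0.049 0 0;0.37 -0.05 0 -0.049 0 0'
python3 - <<'E'
from h import *
go(.4585,.285,.008,-15)
w=cam("wrist"); cv2.imwrite("pics/w13.png",w[0])
z,col=ortho([w],.3,.7,.1,.55,.001)
print(rects(z,.7,.55,.001,.02,.06,1e-4),rects(z,.7,.55,.001,.0255,.06,1e-4))
E
```

```text
time: 37.85
ee_pos: [0.4534, 0.2681, 0.1827]
eef_rot: [-0.56, -0.431, 0.565, -0.426]
ft_force: [1.2, -0.1, 0.8]
width: 0.0028
cur [0.4534 0.2681 0.1827] yaw -15.5 w 0.0028 t 37.9 F [ 1.2 -0.1  0.8]
ROW [ 0.6988  0.0082 -0.0711] [-0.005  0.001  0.006]
[(0.4816, 0.3743, 120, 180, 14.7), (0.6766, 0.1391, 47, 17, 87.6), (0.6835, 0.316, 32, 93, 90.0)] [(0.4827, 0.38, 108, 180, 15.1), (0.6766, 0.1391, 47, 17, 87.1), (0.6835, 0.316, 32, 93, 90.0)]
```

View pics/w13.png

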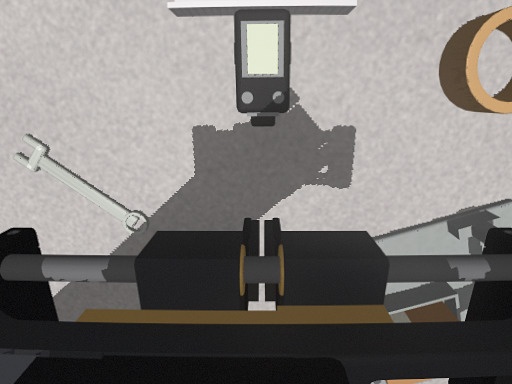

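The watch is still flush and square (far end row 12, button (262,120)). Now I'll descend and press as before.

```bash
python3 -m pendant '0.5 0.008 -0.03 0 0 0;0.6 0.008 -0.03 0 0 0;0.6 0.008 -0.06 0 0 0;0.6 0.008 -0.06 0 0 0;0.697 0.008 -0.07 0 0 0;0.697 0.008 -0.07 0 0 0;0.697 0.008 -0.07 0 0 0;0.697 0.008 -0.07 0 0 0' -1 30
python3 - <<'E'
from h import *
go(.4638,.3041,.008,-15)
E
```

```text
time: 38.7
ee_pos: [0.4592, 0.286, 0.01]
eef_rot: [-0.562, -0.431, 0.563, -0.426]
ft_force: [0.6, -0.3, -0.2]
width: 0.0004
cur [0.4592 0.286  0.01  ] yaw -15.4 w 0.0004 t 38.7 F [ 0.6 -0.3 -0.2]
ROW [ 0.0082 -0.0016 -0.0747] [-0.005 -0.002  0.005]
```

```bash
python3 -m pendant '0.007 -0.002 -0.03 -0.004 0 0.005;0.007 -0.002 -0.06 -0.004 0 0.005;0.007 -0.002 -0.074 -0.004 0 0.005;0.007 -0.002 -0.078 -0.004 0 0.005;0.007 -0.002 -0.082 -0.004 0 0.005;0.007 -0.002 -0.086 -0.004 0 0.005;0.007 -0.002 -0.09 -0.004 0 0.005;0.007 -0.002 -0.09 -0.004 0 0.005'
python3 -m pendant '0 0 -0.004 0 0 0;0 0 -0.008 0 0 0;0 0 -0.012 0 0 0;0 0 -0.016 0 0 0;0 0 -0.016 0 0 0'
python3 -m pendant '0 0 -0.004 0 0 0;0 0 -0.004 0 0 0;0 0 -0.004 0 0 0'
```

```text
time: 39.5
ee_pos: [0.4633, 0.3065, 0.0056]
eef_rot: [-0.561, -0.43, 0.562, -0.43]
ft_force: [-0.3, -1.7, 1.4]
width: 0.0005
time: 40.0
ee_pos: [0.4644, 0.3106, 0.0056]
eef_rot: [-0.561, -0.43, 0.562, -0.43]
ft_force: [-0.3, -2.4, 1.1]
width: 0.0006
time: 40.3
ee_pos: [0.4646, 0.3116, 0.0056]
eef_rot: [-0.561, -0.431, 0.562, -0.43]
ft_force: [-1.1, -3.5, 0.1]
width: 0.0002
```

```bash
python3 -m pendant '0 0 -0.004 0 0 0;0 0 -0.008 0 0 0;0 0 -0.008 0 0 0;0 0 -0.008 0 0 0'
python3 -m pendant '0 0 -0.004 0 0 0;0 0 -0.006 0 0 0;0 0 -0.006 0 0 0;0 0 -0.006 0 0 0'
```

```text
time: 40.7
ee_pos: [0.4647, 0.3119, 0.0055]
eef_rot: [-0.56, -0.43, 0.563, -0.43]
ft_force: [-3.8, -10.8, 6.1]
width: 0.0006
time: 41.1
ee_pos: [0.4648, 0.312, 0.0054]
eef_rot: [-0.559, -0.43, 0.564, -0.43]
ft_force: [-6.7, -15.4, 11.2]
width: 0.0004
```

Button bottomed out at about 17 N, so I'll back off and do the final check.

```bash
python3 -m pendant '0 0 0.05 0 0 0;0 0 0.12 0 0 0;-0.2 0 0.16 0 0 0;-0.5 0 0.16 0 0 0;-0.8 0 0.16 0 0 0;-0.8 0 0.16 0 0 0;-0.8 0 0.16 0 0 0;-0.8 0 0.16 0 0 0'
python3 - <<'E'
from h import *
import pickle
D=pickle.load(open("d0.pkl","rb"))
w=cam("wrist"); z,col=ortho([w],.3,.7,.1,.55,.001)
print(rects(z,.7,.55,.001,.02,.06,1e-4),rects(z,.7,.55,.001,.0255,.06,1e-4))
go(.46,.28,.2,-15)
V=[cam("scene"),cam("side")]
z,col=ortho(V,.15,.8,-.6,.55,.002)
for lo,hi in((.066,.09),(.18,.2)): print(rects(z,.8,.55,.002,lo,hi,2e-4))
s=V[1]; cv2.imwrite("pics/s14.png",cv2.resize(s[0][110:360,130:350],None,fx=2.4,fy=2.4))
E
```

```text
time: 41.9
ee_pos: [0.4559, 0.2778, 0.2069]
eef_rot: [0.562, 0.432, -0.56, 0.429]
ft_force: [0.1, 0.5, -1.1]
width: 0.0001
[(0.4813, 0.3744, 119, 180, 15.0), (0.6768, 0.1393, 46, 16, 87.1), (0.6835, 0.3165, 32, 92, 90.0)] [(0.4822, 0.3797, 108, 180, 15.0), (0.677, 0.1393, 46, 16, 87.0), (0.6835, 0.3165, 32, 92, 90.0)]
cur [0.4552 0.2773 0.2055] yaw -15.0 w 0.0004 t 42.0 F [-0.1  0.5 -0.2]
ROW [ 0.0221  0.0156 -0.0154] [ 0.    -0.001  0.002]
[(0.2478, -0.4793, 65, 102, 12.7), (0.409, -0.041, 65, 105, 45.0), (0.4725, -0.4168, 65, 104, 79.4), (0.582, 0.017, 68, 102, -0.0), (0.697, -0.4442, 63, 81, 6.3)]
[(0.6847, 0.0229, 25, 25, 68.2)]
```

```bash
python3 -c "
from bench import close_job; print(close_job())"
```

```text
the job is handed in; nothing more can be done
None
```

The whole job is done and handed in at about 42 s on the robot's clock; no verdict was reported.

- **Stopwatch:** I set it square against the strip and pressed the button in at about 12 N to start it. After the kit was complete I pressed it again at about 17 N to stop it. Both times the button travelled about 5.5 mm and bottomed out. The last wrist measurement matched the one taken before the first press: flush, square and button out.
- **Cartons:** The one at about (0.376, -0.213) read 5.9 N and went in the carrier's pocket. The one at about (0.558, -0.244) read 2.6 N and went in the blue bin. In the last check each was within a few millimetres of its target, and their tops were at the height expected if upright.
- **Saddle:** Only one was present. The first grasp missed because the fingers had not finished closing, but the saddle did not move and the second try held. It hangs astride the bar with its boss at (0.685, 0.023) and its top at 188 mm, against 189 mm expected.
- **Other things on the bench:** The decoys and bystanders were not touched knowingly, though I did not measure each bystander again at the end. The last bench picture could not be viewed because the 16-picture limit was reached, so the final checks rest on measured positions alone.

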